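Find the loaded therapy-ball pots by weight and tip them out

TASK

The pair of steel hand-exercise balls is stowed in two of the three lidded pots standing at the front of the counter shelf, one ball in each. Lift the pots to feel which two are loaded, tip each of those low over the kidney dish so that its ball ends up in the dish, and stand the emptied pot upright on the steel tray before tipping the next. Do not tip the pot that is empty: leave it, or set it back, upright where it stood, and leave the dish, the dowels, the ring splint and the dynamometer where they are.

Things in the scene. Friction and masses are not known exactly. Their poses are not given: they have to be found in the camera images.
- pot_1: lidded opaque stainless pot, 56 mm across, 72 mm tall without its lid, 79 mm with it; walls 3 mm, floor 4 mm (geom pot_1_c0 is the floor). Origin: centre of the underside, z up the axis. The lid turns on a hinge at the pot's own -x rim, 2 mm outside the wall; a thumb tab sticks out 10 mm beyond the +x rim. All three pots look alike
- pot_2: lidded pot, made exactly like pot_1. The lids swing freely up to 77 degrees: shut by their own weight while the pot is upright, pushed open by a ball that rolls out once the pot is tipped a little past level
- pot_3: lidded pot, made exactly like pot_1. An empty pot with its lid weighs 125 to 180 g. Any two of the three hold one loose steel ball each, 38 mm across, 225 g, which adds 2.2 N
- shelf: low wooden shelf, fixed on the counter: board 160 mm deep (x), 450 mm long (y), 16 mm thick, underside 140 mm up; stock stands on its rear half, up to 245 mm up. Origin: on the counter under the board's centre, +x to the rear. End panels at y = +-213 mm begin 60 mm behind the front edge
- shelf_front (a point): middle of the shelf board's lower front edge (x = -80, y = 0, z = 140 mm on the shelf), axes as the shelf. The three pots and dowel_3 stand in a row along y, 92 mm apart (gaps 28 mm or more), in any order, axes from 15 mm before this edge to 5 mm behind it: the board blocks a gripper from straight above. Pot hinges face the front (-x) within 30 degrees
- dish: loose white enamelled kidney dish on the mat, 42 mm high, about 215 mm (y) by 125 mm (x), walls and floor 3 mm, 280 g. Origin: underside, mid-channel. The channel is 100 mm wide there, from the concave wall at x = -45 mm to the convex one at x = +55 mm, and bends to -x towards its ends at y = +-108 mm
- mat: black non-slip rubber mat under the dish, fixed, 170 mm (x) by 260 mm (y), 3 mm thick. Origin: centre of its underside
- tray: empty shallow steel tray, fixed, 140 mm (x) by 250 mm (y), floor 4 mm thick, rim 14 mm high. Origin: centre of its underside; its upper floor is 4 mm above the counter
- dowel_1: bystander: varnished wooden dowel peg standing on end, 25 mm across, 64 mm tall. Origin: centre of its underside
- dowel_2: bystander: dowel peg like dowel_1; both stand in front of the row of pots
- dowel_3: bystander: dowel peg like dowel_1, standing in the row of pots
- ring_splint: bystander: silver figure-of-eight ring splint lying flat, 40 mm by 21 mm, 6 mm high. Origin: centre of its underside
- dynamometer: bystander: hand dynamometer lying flat, 80 mm wide, 35 mm high, 186 mm long along its x, from -62 mm (grip) to +124 mm (round dial)
Things that resemble listed ones, but are neither listed nor needed, are in the scene too. Leave any yellow look-alike of the pot_1 alone.

How it is judged:
By the outcome, as a careful person would: the job done as asked, in the order asked, and still so for the second after the job is handed in, with the robot touching nothing.
It also fails if it takes over 72 s, if anything falls off the work surface, if the arm or the gripper's body presses on something with over 40 N, if the wrist force passes 120 N, or if a joint passes its speed limit or range.

ROBOT

A 6-joint arm with a two-finger parallel gripper is mounted at the origin on the work surface. World frame = base frame: x ahead of the robot, y to its left, z up, the work surface at z = 0. Lengths are in m, angles in rad, forces in N, time in s.
With the tool pointing down it reaches from about 0.375 to 0.9 m from the base axis. Payload 3.1 kg.
Tool frame: the origin (TCP) lies at the very end of the fingers, on their centre line; the grasp point (between the pads) lies 19 mm behind it; z points along the fingers, y is the direction in which the jaws open and shut (so a half turn about z gives the same grasp; the last joint's range is limited). The gripper opens to 87 mm and grips with 3 to 60 N. Pads are 19 mm wide; open, the fingers measure 117 mm over their backs; the gripper's body (75 mm by 190 mm) begins 51 mm behind the grasp point.
Start: joints at [1.113, 0.527, 1.433, -0, 1.181, -0.178], TCP at [0.173, 0.601, 0.223] pointing down, gripper open.
Joint ranges: [-3.08, 3.08], [-0.75, 2.2], [0.22, 2.44], [-1.43, 4.57], [0, 2.65], [-2.85, 2.85]. Speed limits (rad/s): [2.79, 2.79, 3.14, 3.14, 3.14, 3.14].

INTERFACE

Orientations are given as a rotation vector (axis times angle).
In Python, from cell import manip, optics, hand_in gives the robot as it stands. The module is installed in compiled form; this text tells all that it offers.
- The arm moves only by the tool step_arm, never from a script. Its argument "series" is a list that holds one entry, the list of rows, each a list of 5 numbers: the shift along the tool's x, y, z in m, then the turn about the tool's z in degrees, then the closure, from -1 (fully open) to 1 (shut), so that 0 is half open. In form: [[[dx, dy, dz, yaw, hand], ...]]. A call has 1 to 20 rows; each row shifts and turns the commanded pose from where the row before left it, along the tool's axes as they then stand; what a row does not reach is not made up. A row lasts 1/8 s, in which the tool goes at most 62.5 mm and 10.7 degrees, less where a joint would pass 70% of its speed; a pose out of reach is approached as far as the arm can. A call is refused whole if a number of a shift passes 0.0625 or a number of a turn 10.7, either way. A call with a gripper value outside its range is refused whole. The fingers move at their own pace and stop on an object; "force" is the grip in N (left out, the last holds). Time passes only in rows, so rows that do not move let the fingers close. It gives the time, the measured TCP pose, the force and the opening at its end, in the units of the state.
- manip.sense(): the state, without advancing time (a new reading comes with each control period).
- optics.read_camera(name): name is "side" or "top" or "wrist"; returns a dict with "frame" (384x512x3 uint8, red, green, blue), "intrinsics" (3x3 intrinsics, pixels), "pose" (4x4, takes a point from camera to world coordinates); the wrist camera has in their place "mount" (4x4, takes a point from camera to tool coordinates, whose origin is the TCP and whose axes are the flange's). Camera axes: x right, y up, looking along -z (the intrinsics and any distortion apply to the point x, -y, -z); pixel columns grow to the right and rows downward; lengths in m; the calibration is good to about 2 mm. A picture is of the moment at which its call begins: read the wrist's pose just before it. There is no depth.
- hand_in(): hands the job in, once; it reports no verdict.
The state is a dict: "clock": time; "joint_positions": joint angles; "joint_velocities": joint speeds; "tau": joint torques, N m; "tool_pos": TCP position; "tcp_rot": TCP orientation; "contact_force": force on the tool from outside, world axes, zero at the start; "wrist_torque": the same for the moment, N m; "opening": finger opening in m.
Only numpy, scipy, OpenCV 4.12 (cv2) and the standard library are available. Lean on these libraries where they do the work, as an engineer would, in place of code of your own. Each camera call takes 0.05 s, during which the arm holds its last target.

## Working session

There is one attempt and no reset: what is moved stays moved. The work goes in short steps, Python scripts to look and compute and a tool call to move; the robot and the scene stay as the last step left them, time stands still between calls to the robot, and variables do not carry over. Pictures are saved under pics/ and viewed, and the job is handed in when it is done.

Besides the shell and the picture viewer there is one more tool, called after ">>>" in YAML: its name, and indented under it one key for each argument. step_arm: Moves the arm, as the interface text tells. Its arguments: {"type":"object","properties":{"series":{"type":"array"},"force":{"type":"number"}},"required":["series"]}

I'll start by looking at the scene.

```bash
mkdir -p pics
python3 - <<'E'
from cell import manip, optics
import cv2, numpy as np
s=manip.sense()
for k,v in s.items(): print(k,np.round(v,4))
for n in ["side","top","wrist"]:
    d=optics.read_camera(n)
    cv2.imwrite(f"pics/{n}0.png",d["frame"][:,:,::-1])
    print(n,[k for k in d]); 
    for k in d:
        if k!="frame": print(k,np.round(d[k],4).tolist() if not isinstance(d[k],str) else d[k])
E
```

```text
clock 0.0
joint_positions [ 1.1125  0.5284  1.4339  0.      1.1814 -0.1785]
joint_velocities [ 0.0005 -0.0019 -0.0003 -0.0023  0.0017  0.0014]
tau [-7.00000e-04 -4.40051e+01 -1.76589e+01  6.34000e-02  5.82000e-02
 -2.00000e-04]
tool_pos [0.1722 0.6    0.2216]
tcp_rot [-0.438  -3.1102  0.0032]
contact_force [ 0.6174 -0.1262  0.5496]
wrist_torque [ 0.0112 -0.0216 -0.0036]
opening 0.0871
side ['frame', 'intrinsics', 'pose']
intrinsics [[410.2059, 0.0, 257.7881], [0.0, 410.2059, 190.1577], [0.0, 0.0, 1.0]]
pose [[-0.9112, 0.271, -0.3102, 0.3105], [-0.4119, -0.5986, 0.687, 0.6341], [0.0005, 0.7538, 0.6571, 0.6836], [0.0, 0.0, 0.0, 1.0]]
top ['frame', 'intrinsics', 'pose']
intrinsics [[427.9577, 0.0, 258.8323], [0.0, 427.9577, 186.0591], [0.0, 0.0, 1.0]]
pose [[0.0275, 0.9773, -0.2099, 0.3781], [-0.9996, 0.0257, -0.0111, 0.0133], [-0.0054, 0.2101, 0.9777, 1.0889], [0.0, 0.0, 0.0, 1.0]]
wrist ['frame', 'intrinsics', 'mount']
intrinsics [[286.273, 0.0, 254.2618], [0.0, 286.273, 191.1201], [0.0, 0.0, 1.0]]
mount [[-0.0003, 0.9588, 0.2841, 0.0772], [1.0, 0.0007, -0.0013, -0.0004], [-0.0014, 0.2841, -0.9588, -0.1631], [0.0, 0.0, 0.0, 1.0]]
```

View pics/top0.png

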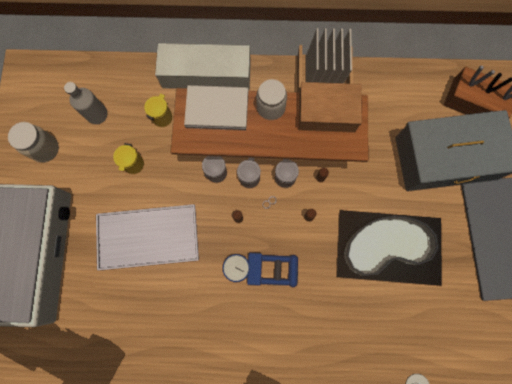

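View pics/side0.png

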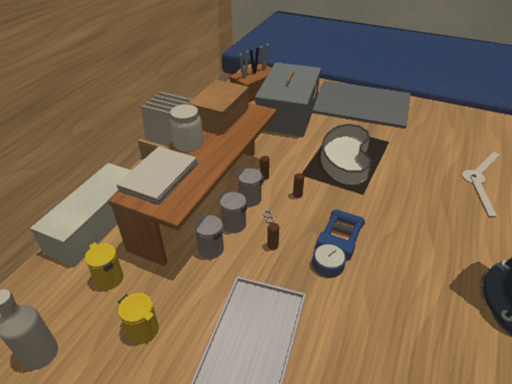

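View pics/wrist0.png

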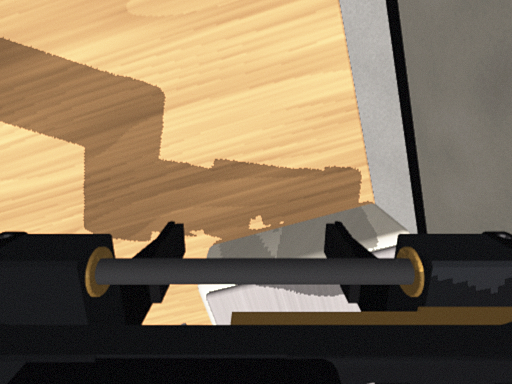

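The top view shows the row of three grey pots at (214,167), (249,173), (287,173), with dowel_3 at (322,174). Dowels 1 and 2 are at (238,216) and (310,214). The dish is at (390,245), the tray at (148,237) and the dynamometer at (260,268), and the yellow look-alikes are at (125,157) and (156,107). I'll write helpers and measure the layout.

```bash
cat > h.py <<'E'
import numpy as np, cv2, sys
from scipy.spatial.transform import Rotation as R
K={'side':np.array([[410.2059,0,257.7881],[0,410.2059,190.1577],[0,0,1]]),'top':np.array([[427.9577,0,258.8323],[0,427.9577,186.0591],[0,0,1]])}
P={'side':np.array([[-0.9112,0.271,-0.3102,0.3105],[-0.4119,-0.5986,0.687,0.6341],[0.0005,0.7538,0.6571,0.6836],[0,0,0,1]]),
'top':np.array([[0.0275,0.9773,-0.2099,0.3781],[-0.9996,0.0257,-0.0111,0.0133],[-0.0054,0.2101,0.9777,1.0889],[0,0,0,1]])}
def ray(c,u,v):
    k=K[c]; d=np.array([(u-k[0,2])/k[0,0],-(v-k[1,2])/k[1,1],-1.]); return P[c][:3,3],P[c][:3,:3]@d
def pt(c,u,v,z):
    o,d=ray(c,u,v); return o+d*(z-o[2])/d[2]
def proj(c,p):
    q=P[c][:3,:3].T@(np.asarray(p)-P[c][:3,3]); k=K[c]; return np.array([k[0,0]*q[0]/-q[2]+k[0,2],k[1,1]*-q[1]/-q[2]+k[1,2]])
def crop(src,u0,v0,u1,v1,s,out):
    im=cv2.imread(src)[v0:v1,u0:u1]; cv2.imwrite(out,cv2.resize(im,None,fx=s,fy=s,interpolation=cv2.INTER_CUBIC))
def snap(n,out):
    from cell import optics
    d=optics.read_camera(n); cv2.imwrite(out,d['frame'][:,:,::-1]); return d
def st():
    from cell import manip
    s=manip.sense(); m=R.from_rotvec(s['tcp_rot']).as_matrix()
    print('t',round(s['clock'],2),'tcp',np.round(s['tool_pos'],4),'q',np.round(s['joint_positions'],3)); print('x',m[:,0].round(3),'y',m[:,1].round(3),'z',m[:,2].round(3),'F',np.round(s['contact_force'],2),'T',np.round(s['wrist_torque'],3),'op',round(s['opening'],4)); return s,m
E
python3 - <<'E'
from h import *
crop('pics/top0.png',165,140,345,240,4.4,'pics/c1.png')
crop('pics/top0.png',320,195,460,300,5,'pics/c2.png')
crop('pics/side0.png',180,140,310,280,4.2,'pics/c3.png')
st()
E
```

```text
t 0.15 tcp [0.1723 0.6002 0.2218] q [ 1.112  0.528  1.434  0.     1.181 -0.179]
x [-0.961  0.276  0.   ] y [ 0.276  0.961 -0.002] z [-0.001 -0.002 -1.   ] F [0.53 0.76 0.43] T [0.012 0.002 0.036] op 0.0869
```

View pics/c1.png

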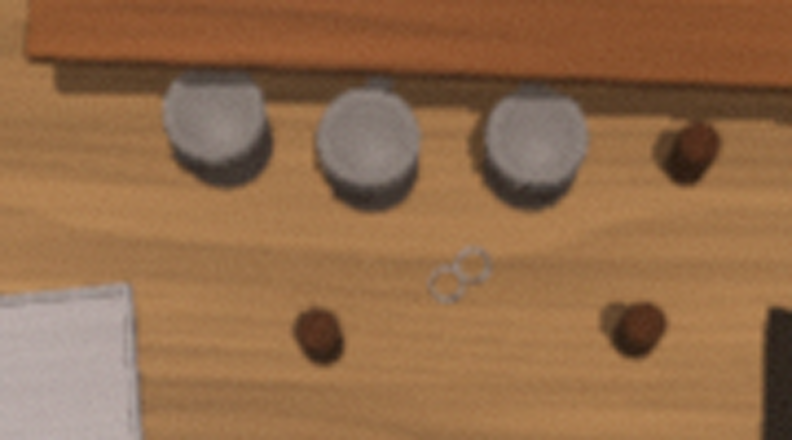

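View pics/c2.png

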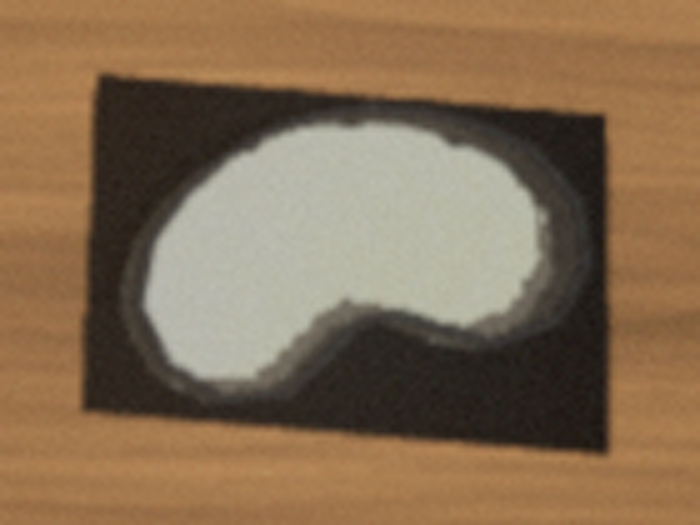

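View pics/c3.png

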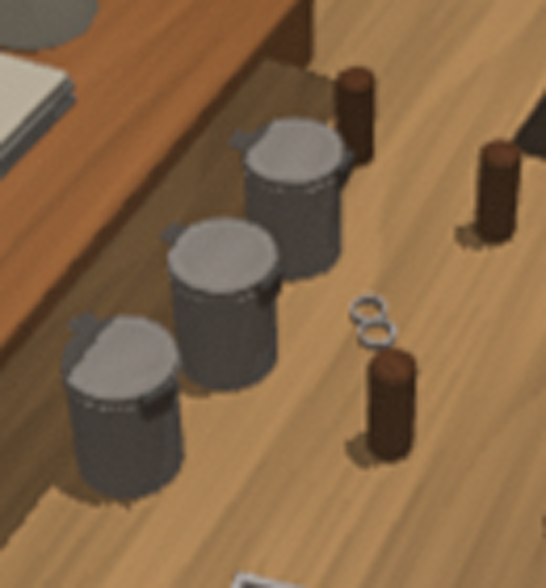

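Run:
```python
from h import *
def t(u,v,z,o=(165,140),s=4.4): return pt('top',o[0]+u/s,o[1]+v/s,z).round(4)
def sd(u,v,z): return pt('side',180+u/4.2,140+v/4.2,z).round(4)
print('pots top',t(216,116,.079),t(368,138,.079),t(536,138,.079))
print('pots side',sd(124,358,.079),sd(224,257,.079),sd(295,150,.079))
print('dow3',t(699,136,.064),sd(357,76,.064),'d1',t(318,327,.064),sd(394,365,.064),'d2',t(644,320,.064),sd(501,152,.064))
print('splint',t(459,275,.004))
print('board front top edge',t(27,58,.156),t(792,88,.156), 'lower?',t(27,64,.14))
m=[(98,74),(606,115),(607,453),(84,409)]
print('mat',[t(u,v,.003,(320,195),5)[:2] for u,v in m])
for u,v in [(370,302),(370,102),(370,125),(595,250),(125,290),(180,395),(470,345)]: print('dish',(u,v),t(u,v,.045,(320,195),5)[:2],t(u,v,.006,(320,195),5)[:2])
for u,v in [(96,214),(195,206),(199,262),(97,270)]: print('tray',pt('top',u,v,.014).round(3))
for n,u,v,z in [('dial',236,268,.035),('dynend',298,270,.02),('boxL',50,325,.1),('boxTR',68,190,.1),('greybox',400,185,.1),('yellow',125,157,.08),('dish R',512,300,.02)]: print(n,pt('top',u,v,z).round(3))
```

```text
pots top [0.6412 0.1352 0.079 ] [0.6308 0.0506 0.079 ] [ 0.6332 -0.0422  0.079 ]
pots side [0.6408 0.142  0.079 ] [0.6293 0.0572 0.079 ] [ 0.6332 -0.0375  0.079 ]
dow3 [ 0.6406 -0.1343  0.064 ] [ 0.6372 -0.1335  0.064 ] d1 [0.527  0.0751 0.064 ] [0.5246 0.0788 0.064 ] d2 [ 0.5356 -0.1037  0.064 ] [ 0.5335 -0.101   0.064 ]
splint [ 0.5685 -0.0025  0.004 ]
board front top edge [0.6494 0.225  0.156 ] [ 0.6436 -0.1688  0.156 ] lower? [0.6508 0.2284 0.14  ]
mat [array([ 0.5545, -0.1829]), array([ 0.5402, -0.4412]), array([ 0.3721, -0.4314]), array([ 0.3863, -0.174 ])]
dish (370, 302) [ 0.4401 -0.3048] [ 0.4425 -0.3166]
dish (370, 102) [ 0.5373 -0.3085] [ 0.5433 -0.3205]
dish (370, 125) [ 0.526  -0.3081] [ 0.5315 -0.3201]
dish (595, 250) [ 0.468  -0.4143] [ 0.4713 -0.4303]
dish (125, 290) [ 0.4427 -0.1871] [ 0.4451 -0.1946]
dish (180, 395) [ 0.3937 -0.2126] [ 0.3943 -0.221 ]
dish (470, 345) [ 0.4211 -0.3518] [ 0.4227 -0.3654]
tray [0.525 0.437 0.014]
tray [0.553 0.187 0.014]
tray [0.413 0.168 0.014]
tray [0.386 0.419 0.014]
dial [0.4   0.075 0.035]
dynend [ 0.4   -0.076  0.02 ]
boxL [0.264 0.478 0.1  ]
boxTR [0.569 0.475 0.1  ]
greybox [ 0.602 -0.309  0.1  ]
yellow [0.659 0.355 0.08 ]
dish R [ 0.343 -0.592  0.02 ]
```

Pot, dowel and tray positions agree between the two cameras to within about 7 mm, and the 92 mm spacing holds. The pots are A (0.641,0.138), B (0.630,0.053) and C (0.633,-0.040).

The rows only allow yaw about the tool axis, and the tool points down. The pots need a tilted approach under the board, so I'll see how the arm behaves at its reach limit, high and in free space. First I'll plan the transit there.

```bash
cat >> h.py <<'E'
def plan(m,segs,nd=4):
    """segs: list of (world_delta, yaw_deg_total, nrows)"""
    m=m.copy(); rows=[]
    for d,yaw,n in segs:
        for i in range(n):
            v=m.T@(np.array(d)/n); rows.append([*[round(float(a),nd)+0.0 for a in v],round(yaw/n,2)])
            m=m@R.from_euler('z',yaw/n,degrees=True).as_matrix()
    for r in rows: print(r)
    return m
E
python3 - <<'E'
from h import *
s,m=st()
plan(m,[((0.03,-0.06,0.09),0,2),((0.3,-0.54,0.11),164,16)],3)
E
```

```text
t 0.15 tcp [0.1723 0.6002 0.2218] q [ 1.112  0.528  1.434  0.     1.181 -0.179]
x [-0.961  0.276  0.   ] y [ 0.276  0.961 -0.002] z [-0.001 -0.002 -1.   ] F [0.53 0.76 0.43] T [0.012 0.002 0.036] op 0.0869
[-0.023, -0.025, -0.045, 0.0]
[-0.023, -0.025, -0.045, 0.0]
[-0.027, -0.027, -0.007, 10.25]
[-0.032, -0.022, -0.007, 10.25]
[-0.035, -0.016, -0.007, 10.25]
[-0.037, -0.009, -0.007, 10.25]
[-0.039, -0.003, -0.007, 10.25]
[-0.038, 0.004, -0.007, 10.25]
[-0.037, 0.011, -0.007, 10.25]
[-0.034, 0.017, -0.007, 10.25]
[-0.031, 0.023, -0.007, 10.25]
[-0.026, 0.028, -0.007, 10.25]
[-0.021, 0.033, -0.007, 10.25]
[-0.015, 0.036, -0.007, 10.25]
[-0.008, 0.038, -0.007, 10.25]
[-0.001, 0.039, -0.007, 10.25]
[0.006, 0.038, -0.007, 10.25]
[0.012, 0.037, -0.007, 10.25]
```

>>> step_arm:
  series:
    - [[-0.023,-0.025,-0.045,0,-1],[-0.023,-0.025,-0.045,0,-1],[-0.027,-0.027,-0.007,10.25,-1],[-0.032,-0.022,-0.007,10.25,-1],[-0.035,-0.016,-0.007,10.25,-1],[-0.037,-0.009,-0.007,10.25,-1],[-0.039,-0.003,-0.007,10.25,-1],[-0.038,0.004,-0.007,10.25,-1],[-0.037,0.011,-0.007,10.25,-1],[-0.034,0.017,-0.007,10.25,-1],[-0.031,0.023,-0.007,10.25,-1],[-0.026,0.028,-0.007,10.25,-1],[-0.021,0.033,-0.007,10.25,-1],[-0.015,0.036,-0.007,10.25,-1],[-0.008,0.038,-0.007,10.25,-1],[-0.001,0.039,-0.007,10.25,-1],[0.006,0.038,-0.007,10.25,-1],[0.012,0.037,-0.007,10.25,-1]]
  force: 20

```text
clock: 2.4
tool_pos: [0.5019, -0.0018, 0.4245]
tcp_rot: [-3.141, 0.01, 0.001]
contact_force: [1.2, 0.1, 1.6]
opening: 0.0869
```

Run:
```python
from h import *
st()
```

```text
t 2.4 tcp [ 0.5019 -0.0018  0.4245] q [-0.227  0.172  1.423  0.     1.547  1.351]
x [ 1.    -0.007 -0.001] y [-0.007 -1.    -0.   ] z [-0.001  0.    -1.   ] F [1.23 0.1  1.58] T [-0.059  0.133 -0.047] op 0.0869
```

Tracking is accurate. Now I'll push outward past the reach limit at height, to see whether the tool tilts.

>>> step_arm:
  series:
    - [[0.06,0,0,0,-1],[0.06,0,0,0,-1],[0.06,0,0,0,-1],[0.06,0,0,0,-1],[0.06,0,0,0,-1],[0.06,0,0,0,-1],[0.06,0,0,0,-1],[0.06,0,0,0,-1]]

```text
clock: 3.4
tool_pos: [0.8972, -0.0011, 0.3823]
tcp_rot: [-3.139, 0.001, -0.09]
contact_force: [0.4, 0.1, -0.8]
opening: 0.0872
```

Run:
```python
from h import *
st()
```

```text
t 3.4 tcp [ 0.8972 -0.0011  0.3823] q [-0.128  0.923  0.221  0.009  1.941  1.447]
x [ 0.998 -0.001  0.057] y [-0.001 -1.    -0.001] z [ 0.057  0.001 -0.998] F [ 0.4   0.08 -0.81] T [-0.085  0.231 -0.004] op 0.0872
```

The tool does tilt at the limit, by 3.3° so far. I'll check whether it grows with more pushing and whether it stays after a retreat.

>>> step_arm:
  series:
    - [[0.06,0,0,0,-1],[0.06,0,0,0,-1],[0.06,0,0,0,-1],[0.06,0,0,0,-1]]

```text
clock: 3.9
tool_pos: [0.964, -0.001, 0.3402]
tcp_rot: [-3.124, 0.001, -0.326]
contact_force: [0.9, 0.2, 0.4]
opening: 0.0869
```

Run:
```python
from h import *
st()
```

```text
t 3.9 tcp [ 0.964  -0.001   0.3402] q [-0.125  0.978  0.22   0.026  1.737  1.454]
x [ 0.978 -0.001  0.207] y [-0.001 -1.    -0.   ] z [ 0.207  0.    -0.978] F [0.88 0.15 0.4 ] T [-0.054  0.28  -0.016] op 0.0869
```

>>> step_arm:
  series:
    - [[-0.06,0,0,0,-1],[-0.06,0,0,0,-1]]

```text
clock: 4.15
tool_pos: [0.8646, -0.0018, 0.3175]
tcp_rot: [-3.125, 0.001, -0.325]
contact_force: [1.9, 0.7, -0.0]
opening: 0.0865
```

Run:
```python
from h import *
st()
```

```text
t 4.15 tcp [ 0.8646 -0.0018  0.3175] q [-0.141  0.74   0.775  0.029  1.421  1.429]
x [ 0.979 -0.001  0.206] y [-0.001 -1.    -0.   ] z [ 0.206  0.    -0.979] F [ 1.91  0.66 -0.03] T [-0.043  0.238 -0.032] op 0.0865
```

The tilt carries over into the commanded pose: it is at 12° and stayed there after backing off. A tilt of about 55° from vertical reaches under the board and clears the dowels, and a turn of about 165° about the tool axis then tips the pot past level. I'll fit the arm's kinematics so I can check the poses I need.

```bash
cat > kin.py <<'E'
import numpy as np
from scipy.spatial.transform import Rotation as R
from scipy.optimize import least_squares
D=[([1.112,.528,1.434,0,1.181,-.179],[.1723,.6002,.2218]),([-.227,.172,1.423,0,1.547,1.351],[.5019,-.0018,.4245]),
([-.128,.923,.221,.009,1.941,1.447],[.8972,-.0011,.3823]),([-.125,.978,.22,.026,1.737,1.454],[.964,-.001,.3402]),([-.141,.74,.775,.029,1.421,1.429],[.8646,-.0018,.3175])]
Z=[0,0,1.];Y=[0,1.,0]
def fk(q,p):
    H,L1,L2,d,off,a0=p
    r=lambda ax,a:R.from_rotvec(np.array(ax)*a).as_matrix()
    A=r(Z,q[0]); x=A@np.array([a0,off,0])+[0,0,H]
    A=A@r(Y,q[1]); x=x+A@[0,0,L1]
    A=A@r(Y,q[2])@r(Z,q[3]); x=x+A@[0,0,L2]
    A=A@r(Y,q[4])@r(Z,q[5]); x=x+A@[0,0,d]
    return x,A
f=lambda p:np.concatenate([fk(q,p)[0]-x for q,x in D])
s=least_squares(f,[.3,.4,.4,.25,.1,0]); PK=s.x
if __name__=='__main__':
    print(PK.round(4),np.abs(s.fun).max()); print(fk(D[-1][0],PK)[1].round(3))
E
python3 kin.py
```

```text
[ 0.2164  0.6387  0.4147  0.3972  0.11   -0.0507] 0.034698197537060604
[[ 0.001  0.979  0.206]
 [ 1.    -0.001 -0.   ]
 [-0.     0.206 -0.979]]
```

```bash
python3 - <<'E'
import re
s=open('kin.py').read()
s=s.replace("H,L1,L2,d,off,a0=p","H,L1,L2,d,off,e=p").replace("[a0,off,0]","[0,off,0]").replace("A@r(Y,q[2])@r(Z,q[3]); x=x+A@[0,0,L2]","A@r(Y,q[2]); x=x+A@[e,0,0]; A=A@r(Z,q[3]); x=x+A@[0,0,L2]").replace("return x,A","return x,A@r(Z,np.pi/2)")
open('kin.py','w').write(s)
E
python3 kin.py
```

```text
[0.2737 0.588  0.3917 0.3049 0.1112 0.1141] 0.000272384212930972
[[ 0.979 -0.001  0.206]
 [-0.001 -1.    -0.   ]
 [ 0.206  0.    -0.979]]
```

The model fits to 0.3 mm. Now a check that the needed tilted poses are feasible at the pots, tray and dish.

```bash
cat >> kin.py <<'E'
LO=np.array([-3.08,-.75,.22,-1.43,0,-2.85]);HI=np.array([3.08,2.2,2.44,4.57,2.65,2.85])
def ik(x,A,q0):
    def g(q):
        p,B=fk(q,PK); return np.concatenate([(p-x)*5,R.from_matrix(A.T@B).as_rotvec()])
    s=least_squares(g,np.clip(q0,LO+1e-3,HI-1e-3),bounds=(LO,HI),xtol=1e-10); p,B=fk(s.x,PK)
    return s.x,np.linalg.norm(p-x)*1e3,np.degrees(np.linalg.norm(R.from_matrix(A.T@B).as_rotvec()))
def tool(phi,psi=0,az=0):
    a=np.radians(phi); z=np.array([np.sin(a),0,-np.cos(a)]); y=np.array([0,-1.,0]); x=np.cross(y,z)
    return R.from_euler('z',az,degrees=True).as_matrix()@np.stack([x,y,z],1)@R.from_euler('z',psi,degrees=True).as_matrix()
E
python3 - <<'E'
from kin import *
for phi in (50,55,60):
    q=np.array(D[-1][0])
    T=tool(phi); z=T[:,2]
    def go(n,g,psi=0):
        global q
        A=tool(phi,psi); x=np.array(g)+A[:,2]*.019
        q,e,r=ik(x,A,q); print(phi,n,q.round(2),round(e,1),round(r,1))
    go('high',[.6,0,.35]);go('A',[.641,.138,.052]);go('wd',[.58,.138,.06]);go('Aup',[.58,.138,.16]);go('mid',[.5,0,.2]);go('C',[.633,-.04,.052]);go('Cwd',[.58,-.04,.15]);go('dish',[.50,-.31,.15])
    for p in (-30,-60,-90,-120,-150,-170): go('dish%d'%p,[.50,-.31,.10],p)
    go('dish0',[.50,-.31,.15],0); go('mid',[.5,0,.2]);go('tray',[.5,.25,.06]);go('tray2',[.45,.35,.06]);go('tray3',[.48,.22,.06])
E
```

```text
50 high [-0.3   0.19  1.99  1.12  0.25  0.27] 0.0 0.0
50 A [ 0.06  0.89  2.03  3.22  0.66 -1.59] 0.0 0.0
50 wd [ 0.07  0.89  2.18  3.22  0.81 -1.58] 0.0 0.0
50 Aup [ 0.07  0.62  2.17  3.25  0.53 -1.62] 0.0 0.0
50 mid [-0.41  0.49  2.42  2.63  0.66 -1.42] 0.0 0.0
50 C [-0.37  0.9   2.11  2.72  0.75 -1.5 ] 0.0 0.0
50 Cwd [-0.42  0.65  2.23  2.59  0.64 -1.4 ] 0.0 0.0
50 dish [-1.1   0.66  2.09  1.68  0.76 -1.05] 0.0 0.0
50 dish-30 [-1.1   0.78  2.1   1.81  0.78 -1.76] 0.0 0.0
50 dish-60 [-1.1   0.78  2.1   1.81  0.78 -2.29] 0.0 0.0
50 dish-90 [-1.1   0.78  2.1   1.81  0.78 -2.81] 0.0 0.0
50 dish-120 [-1.07  0.71  1.99  1.44  0.7  -2.85] 11.2 9.0
50 dish-150 [-0.98  0.64  1.89  1.06  0.61 -2.85] 20.7 18.4
50 dish-170 [-0.89  0.61  1.86  0.81  0.5  -2.85] 25.0 24.3
50 dish0 [-1.1   0.66  2.09  1.68  0.76 -1.05] 0.0 0.0
50 mid [-0.41  0.49  2.42  2.63  0.66 -1.42] 0.0 0.0
50 tray [ 0.43  0.9   2.21  3.58  0.84 -1.59] 0.0 0.0
50 tray2 [ 0.72  0.88  2.1   3.97  0.75 -1.73] 0.0 0.0
50 tray3 [ 0.37  0.93  2.3   3.49  0.96 -1.53] 0.0 0.0
55 high [-0.31  0.2   2.05  1.76  0.26 -0.38] 0.0 0.0
55 
[... 1332 characters left out ...]
7  1.02 -1.55] 0.0 0.0
60 dish [-1.17  0.76  2.15  1.83  0.97 -1.31] 0.0 0.0
60 dish-30 [-1.17  0.89  2.15  1.91  1.01 -1.98] 0.0 0.0
60 dish-60 [-1.17  0.89  2.15  1.91  1.01 -2.5 ] 0.0 0.0
60 dish-90 [-1.17  0.85  2.1   1.79  0.95 -2.85] 5.7 4.1
60 dish-120 [-1.12  0.74  1.97  1.43  0.82 -2.85] 19.7 15.6
60 dish-150 [-1.01  0.65  1.88  1.1   0.68 -2.85] 30.0 26.4
60 dish-170 [-0.9   0.6   1.86  0.87  0.52 -2.85] 34.3 32.8
60 dish0 [-1.17  0.76  2.15  1.83  0.97 -1.31] 0.0 0.0
60 mid [-0.41  0.56  2.44  2.68  0.84 -1.49] 13.1 4.6
60 tray [ 0.46  1.03  2.25  3.57  1.17 -1.5 ] 0.0 0.0
60 tray2 [ 0.77  0.99  2.12  3.92  1.02 -1.6 ] 0.0 0.0
60 tray3 [ 0.4   1.09  2.34  3.5   1.32 -1.45] 0.0 0.0
```

The poses are feasible with joint 4 flipped (q4 between about 1.8 and 3.5), reached by passing round the -y side and away from the wrist singularity. Before pushing further I'll check what lies ahead with the wrist camera.

Run:
```python
from h import *
snap('wrist','pics/w1.png')
```

```text
(no output)
```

View pics/w1.png

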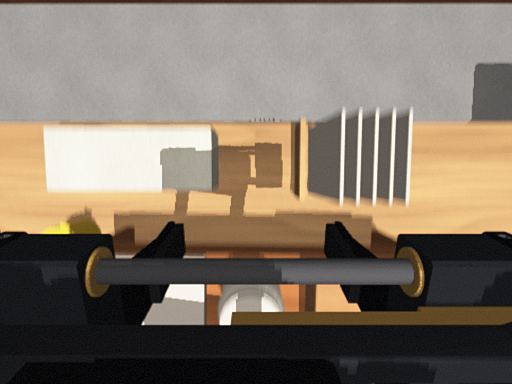

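The view ahead is clear: the rack and boxes lie below, with only floor beyond the counter edge. I'll keep pushing at the limit to build the tilt.

>>> step_arm:
  series:
    - [[0.06,0,-0.012,0,-1],[0.06,0,-0.012,0,-1],[0.06,0,-0.012,0,-1],[0.06,0,-0.012,0,-1],[0.06,0,-0.012,0,-1],[0.06,0,-0.01,0,-1],[0.06,0,-0.01,0,-1],[0.06,0,0,0,-1],[0.06,0,0,0,-1],[0.06,0,0,0,-1]]

```text
clock: 5.45
tool_pos: [1.0373, -0.0013, 0.4247]
tcp_rot: [3.027, -0.001, 0.837]
contact_force: [-0.0, 0.4, 0.4]
opening: 0.0868
```

Run:
```python
from h import *
st()
```

```text
t 5.45 tcp [ 1.0373 -0.0013  0.4247] q [-0.128  0.925  0.218  0.065  1.463  1.454]
x [ 0.858 -0.     0.514] y [-0.001 -1.     0.   ] z [ 0.514 -0.001 -0.858] F [-0.    0.39  0.41] T [-0.076  0.403  0.013] op 0.0868
```

Tilt is now 31°. Continuing.

>>> step_arm:
  series:
    - [[0.06,0,0.006,0,-1],[0.06,0,0.01,0,-1],[0.06,0,0.01,0,-1],[0.06,0,0.015,0,-1],[0.06,0,0.015,0,-1],[0.058,0,0.02,0,-1],[0.058,0,0.02,0,-1]]

```text
clock: 6.32
tool_pos: [1.1096, -0.0011, 0.4584]
tcp_rot: [2.887, -0.001, 1.237]
contact_force: [-0.0, 0.6, -0.0]
opening: 0.0871
```

Run:
```python
from h import *
s,m=st(); print(s['joint_positions'])
```

```text
t 6.33 tcp [ 1.1096e+00 -1.1000e-03  4.5840e-01] q [-0.126  0.945  0.218  0.098  1.174  1.446]
x [ 0.69  -0.     0.724] y [-0.001 -1.     0.001] z [ 0.724 -0.001 -0.69 ] F [-0.03  0.65 -0.01] T [-0.066  0.651 -0.012] op 0.0871
[-0.12619548  0.94516801  0.21806379  0.09801876  1.17414257  1.44559235]
```

>>> step_arm:
  series:
    - [[0.056,0,0.024,0,-1],[0.056,0,0.024,0,-1],[0.056,0,0.026,0,-1],[0.054,0,0.028,0,-1]]

```text
clock: 6.82
tool_pos: [1.1431, -0.001, 0.4808]
tcp_rot: [2.789, -0.001, 1.444]
contact_force: [0.4, 0.3, -0.1]
opening: 0.087
```

Run:
```python
from h import *
s,m=st(); print(np.degrees(np.arccos(-m[2,2])))
```

```text
t 6.83 tcp [ 1.1431e+00 -1.0000e-03  4.8080e-01] q [-0.125  0.959  0.218  0.119  1.016  1.435]
x [0.577 0.    0.817] y [-0.001 -1.     0.001] z [ 0.817 -0.001 -0.577] F [ 0.37  0.26 -0.09] T [-0.107  0.676  0.025] op 0.087
54.75128713725766
```

Tilt is 54.75°, which is what I wanted, with the tool axis lying in the xz plane. Next I'll simulate the retreat path round the singularity to pot C.

```bash
cat >> kin.py <<'E'
def simpath(q,pts,A,step=.03,verbose=1):
    """pts TCP world; A constant orientation"""
    out=[]
    for a,b in zip(pts[:-1],pts[1:]):
        a=np.array(a);b=np.array(b);n=max(1,int(np.ceil(np.linalg.norm(b-a)/step)))
        mx=0;em=0;rm=0;q5=9
        for i in range(1,n+1):
            qn,e,r=ik(a+(b-a)*i/n,A,q); mx=max(mx,np.abs(qn-q).max()); em=max(em,e);rm=max(rm,r);q=qn;q5=min(q5,q[4])
        if verbose: print(b,'n',n,q.round(2),'maxdq/step %.2f err %.1f %.1f q5min %.2f'%(mx,em,rm,q5))
    return q
E
python3 - <<'E'
from kin import *
from h import st
s,m=st(); q=s['joint_positions']
for P in ([(1.143,-.001,.481),(.90,-.3,.45),(.66,-.3,.32),(.58,-.12,.20),(.585,-.04,.10)],
          [(1.143,-.001,.481),(.88,-.15,.45),(.66,-.2,.32),(.58,-.08,.20),(.585,-.04,.10)]):
    simpath(q,P,m,.05); print()
E
```

```text
t 6.83 tcp [ 1.1431e+00 -1.0000e-03  4.8080e-01] q [-0.125  0.959  0.218  0.119  1.016  1.435]
x [0.577 0.    0.817] y [-0.001 -1.     0.001] z [ 0.817 -0.001 -0.577] F [ 0.37  0.26 -0.09] T [-0.107  0.676  0.025] op 0.087
[ 0.9  -0.3   0.45] n 8 [-0.59  0.58  1.05  0.7   0.77  0.66] maxdq/step 0.20 err 0.0 0.0 q5min 0.75
[ 0.66 -0.3   0.32] n 6 [-0.85  0.42  1.76  1.3   0.69 -0.23] maxdq/step 0.16 err 0.0 0.0 q5min 0.67
[ 0.58 -0.12  0.2 ] n 5 [-0.67  0.53  2.24  2.22  0.69 -1.2 ] maxdq/step 0.22 err 0.0 0.0 q5min 0.61
[ 0.585 -0.04   0.1  ] n 3 [-0.45  0.84  2.31  2.69  0.96 -1.58] maxdq/step 0.19 err 0.0 0.0 q5min 0.76

[ 0.88 -0.15  0.45] n 7 [-0.41  0.47  1.25  0.61  0.6   0.8 ] maxdq/step 0.24 err 0.0 0.0 q5min 0.60
[ 0.66 -0.2   0.32] n 6 [-0.7   0.35  1.88  1.43  0.56 -0.29] maxdq/step 0.20 err 0.0 0.0 q5min 0.51
[ 0.58 -0.08  0.2 ] n 4 [-0.57  0.52  2.27  2.37  0.68 -1.27] maxdq/step 0.26 err 0.0 0.0 q5min 0.53
[ 0.585 -0.04   0.1  ] n 3 [-0.45  0.84  2.31  2.69  0.96 -1.58] maxdq/step 0.14 err 0.0 0.0 q5min 0.77
```

Run:
```python
from h import *
s,m=st(); p=[s['tool_pos'],(.90,-.3,.45),(.66,-.3,.32),(.575,-.10,.20)]
plan(m,[(np.array(b)-a,0,n) for a,b,n in zip(p[:-1],p[1:],(8,6,5))],3)
```

```text
t 6.83 tcp [ 1.1431e+00 -1.0000e-03  4.8080e-01] q [-0.125  0.959  0.218  0.119  1.016  1.435]
x [0.577 0.    0.817] y [-0.001 -1.     0.001] z [ 0.817 -0.001 -0.577] F [ 0.37  0.26 -0.09] T [-0.107  0.676  0.025] op 0.087
[-0.021, 0.037, -0.023, 0.0]
[-0.021, 0.037, -0.023, 0.0]
[-0.021, 0.037, -0.023, 0.0]
[-0.021, 0.037, -0.023, 0.0]
[-0.021, 0.037, -0.023, 0.0]
[-0.021, 0.037, -0.023, 0.0]
[-0.021, 0.037, -0.023, 0.0]
[-0.021, 0.037, -0.023, 0.0]
[-0.041, 0.0, -0.02, 0.0]
[-0.041, 0.0, -0.02, 0.0]
[-0.041, 0.0, -0.02, 0.0]
[-0.041, 0.0, -0.02, 0.0]
[-0.041, 0.0, -0.02, 0.0]
[-0.041, 0.0, -0.02, 0.0]
[-0.029, -0.04, 0.0, 0.0]
[-0.029, -0.04, 0.0, 0.0]
[-0.029, -0.04, 0.0, 0.0]
[-0.029, -0.04, 0.0, 0.0]
[-0.029, -0.04, 0.0, 0.0]
```

>>> step_arm:
  series:
    - [[-0.021,0.037,-0.023,0,-1],[-0.021,0.037,-0.023,0,-1],[-0.021,0.037,-0.023,0,-1],[-0.021,0.037,-0.023,0,-1],[-0.021,0.037,-0.023,0,-1],[-0.021,0.037,-0.023,0,-1],[-0.021,0.037,-0.023,0,-1],[-0.021,0.037,-0.023,0,-1],[-0.041,0,-0.02,0,-1],[-0.041,0,-0.02,0,-1],[-0.041,0,-0.02,0,-1],[-0.041,0,-0.02,0,-1],[-0.041,0,-0.02,0,-1],[-0.041,0,-0.02,0,-1],[-0.029,-0.04,0,0,-0.5],[-0.029,-0.04,0,0,-0.5],[-0.029,-0.04,0,0,-0.5],[-0.029,-0.04,0,0,-0.5],[-0.029,-0.04,0,0,-0.5]]

```text
clock: 9.2
tool_pos: [0.5712, -0.0973, 0.2008]
tcp_rot: [2.786, 0.001, 1.44]
contact_force: [1.2, 0.2, -0.1]
opening: 0.0659
```

Run:
```python
from h import *
s,m=st()
d=snap('wrist','pics/w2.png')
```

```text
t 9.2 tcp [ 0.5712 -0.0973  0.2008] q [-0.626  0.519  2.277  2.305  0.694 -1.263]
x [0.578 0.003 0.816] y [-0.002 -1.     0.005] z [ 0.816 -0.004 -0.578] F [ 1.25  0.24 -0.09] T [-0.013  0.68   0.072] op 0.0659
```

View pics/w2.png

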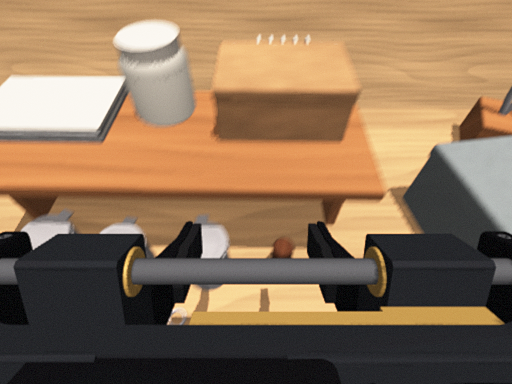

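The wrist view shows pot C's lid at about (208,240) with its tab at (207,218), pot B at (123,237), pot A at (48,233) and dowel_3 at (284,246). I'll compare these with the projected estimates.

```bash
cat >> h.py <<'E'
KW=np.array([[286.273,0,254.2618],[0,286.273,191.1201],[0,0,1]])
MW=np.array([[-0.0003,0.9588,0.2841,0.0772],[1,0.0007,-0.0013,-0.0004],[-0.0014,0.2841,-0.9588,-0.1631],[0,0,0,1]])
def usew(s):
    T=np.eye(4);T[:3,:3]=R.from_rotvec(s['tcp_rot']).as_matrix();T[:3,3]=s['tool_pos']; P['wrist']=T@MW; K['wrist']=KW
E
python3 - <<'E'
from h import *
s,m=st(); usew(s)
for n,p in dict(A=(.641,.1385,.079),B=(.630,.054,.079),C=(.633,-.040,.079),D=(.639,-.134,.064)).items(): print(n,proj('wrist',p).round(1))
im=cv2.imread('pics/w2.png'); cv2.imwrite('pics/w2c.png',cv2.resize(im[195:300,20:320],None,fx=2.6,fy=2.6,interpolation=cv2.INTER_CUBIC))
E
```

```text
t 9.25 tcp [ 0.5658 -0.0913  0.1961] q [-0.622  0.523  2.288  2.308  0.693 -1.269]
x [0.589 0.001 0.808] y [ 0.003 -1.    -0.   ] z [ 0.808  0.002 -0.589] F [-4.01  1.78 -3.18] T [-0.018  0.881  0.155] op 0.0654
A [ 47.1 226.2]
B [120.5 235.1]
C [207.4 232.8]
D [291.8 234.7]
```

View pics/w2c.png

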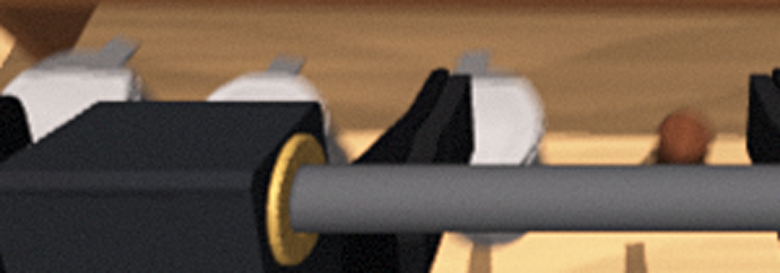

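Run:
```python
from h import *
s,m=st()
plan(m,[(np.array((.575,-.04,.093))-s['tool_pos'],0,4)],3)
```

```text
t 9.25 tcp [ 0.5658 -0.0913  0.1961] q [-0.622  0.523  2.288  2.308  0.693 -1.269]
x [0.589 0.001 0.808] y [ 0.003 -1.    -0.   ] z [ 0.808  0.002 -0.589] F [-4.01  1.78 -3.18] T [-0.018  0.881  0.155] op 0.0654
[-0.019, -0.013, 0.017, 0.0]
[-0.019, -0.013, 0.017, 0.0]
[-0.019, -0.013, 0.017, 0.0]
[-0.019, -0.013, 0.017, 0.0]
```

>>> step_arm:
  series:
    - [[-0.019,-0.013,0.017,0,-0.5],[-0.019,-0.013,0.017,0,-0.5],[-0.019,-0.013,0.017,0,-0.5],[-0.019,-0.013,0.017,0,-0.5],[0,0,0,0,-0.5],[0,0,0,0,-0.5]]

```text
clock: 10.0
tool_pos: [0.5829, -0.0455, 0.0996]
tcp_rot: [2.79, -0.0, 1.442]
contact_force: [0.2, 0.5, -0.4]
opening: 0.0653
```

Run:
```python
from h import *
s,m=st(); usew(s)
d=snap('wrist','pics/w3.png')
for n,p in dict(A=(.641,.1385,.079),B=(.630,.054,.079),C=(.633,-.040,.079),D=(.639,-.134,.064)).items(): print(n,proj('wrist',p).round(1))
st()
```

```text
t 10.0 tcp [ 0.5829 -0.0455  0.0996] q [-0.47   0.841  2.316  2.678  0.968 -1.581]
x [0.578 0.    0.816] y [-0.001 -1.     0.001] z [ 0.816 -0.001 -0.578] F [ 0.25  0.46 -0.39] T [-0.114  0.667  0.045] op 0.0653
A [ 25.2 184.8]
B [126.8 195.6]
C [247.4 192.5]
D [359.3 197.7]
t 10.05 tcp [ 0.5829 -0.0457  0.1001] q [-0.47   0.84   2.317  2.679  0.968 -1.581]
x [0.578 0.    0.816] y [-0.001 -1.     0.002] z [ 0.816 -0.002 -0.578] F [-0.62 -0.13  0.54] T [-0.078  0.62  -0.03 ] op 0.065
```

View pics/w3.png

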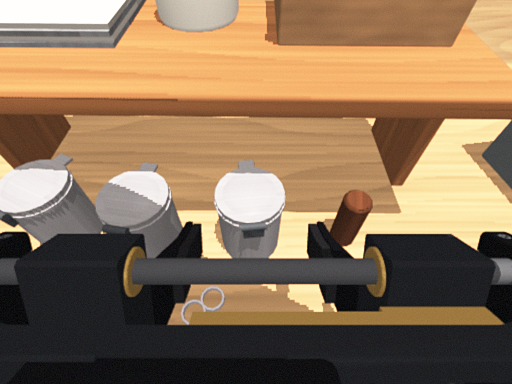

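A clear view. The lid centres are roughly A (37,187), B (135,197) and C (250,196). I'll enlarge to measure them.

Run:
```python
from h import *
im=cv2.imread('pics/w3.png'); cv2.imwrite('pics/w3c.png',cv2.resize(im[145:265,0:380],None,fx=2.1,fy=2.1*1.5,interpolation=cv2.INTER_CUBIC))
```

```text
(no output)
```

View pics/w3c.png

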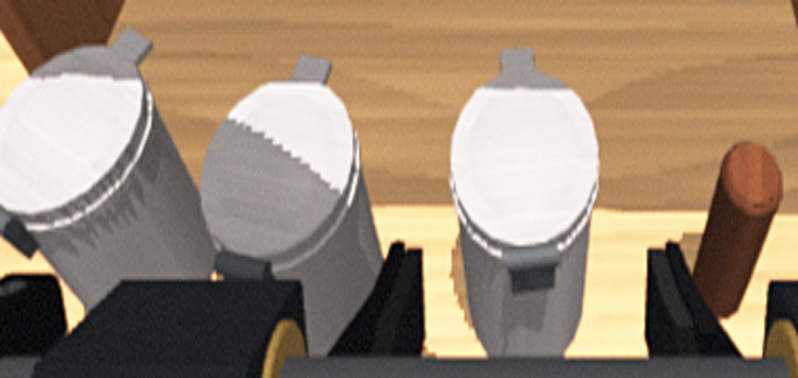

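Run:
```python
from h import *
s,m=st(); usew(s)
for n,u,v,z in [('A',72,130,.079),('B',278,168,.079),('C',525,159,.079),('D3',752,178,.064),('Ctab',517,52,.076),('Chinge',532,258,.076),('Btab',315,60,.076),('Bhinge',243,265,.076),('Atab',130,38,.076),('Ahinge',17,232,.076)]: print(n,pt('wrist',u/2.1,145+v/3.15,z).round(4))
```

```text
t 10.05 tcp [ 0.5829 -0.0457  0.1001] q [-0.47   0.84   2.317  2.679  0.968 -1.581]
x [0.578 0.    0.816] y [-0.001 -1.     0.002] z [ 0.816 -0.002 -0.578] F [-0.62 -0.13  0.54] T [-0.078  0.62  -0.03 ] op 0.065
A [0.6398 0.1306 0.079 ]
B [0.6276 0.049  0.079 ]
C [ 0.6303 -0.0423  0.079 ]
D3 [ 0.6353 -0.1325  0.064 ]
Ctab [ 0.67   -0.0387  0.076 ]
Chinge [ 0.6036 -0.0449  0.076 ]
Btab [0.667  0.0449 0.076 ]
Bhinge [0.6019 0.0554 0.076 ]
Atab [0.6756 0.1249 0.076 ]
Ahinge [0.611  0.1384 0.076 ]
```

Pot C is at (0.631,-0.042), with its hinge facing -x within 6°. I'll grasp it at z=0.056 so the gripper body passes over dowel_2.

>>> step_arm:
  series:
    - [[-0.008,-0.0035,0,0,-0.5],[0,0,0.028,0,-0.5],[0,0,0.028,0,-0.5],[0,0,0.0275,0,-0.5],[0,0,0,0,-0.5],[0,0,0,0,1],[0,0,0,0,1],[0,0,0,0,1]]
  force: 25

```text
clock: 11.05
tool_pos: [0.6444, -0.0414, 0.0441]
tcp_rot: [2.793, -0.002, 1.438]
contact_force: [-3.6, -0.6, 3.9]
opening: 0.0559
```

Run:
```python
from h import *
s,m=st()
d=snap('side','pics/s1.png'); crop('pics/s1.png',140,100,400,300,3,'pics/s1c.png')
```

```text
t 11.05 tcp [ 0.6444 -0.0414  0.0441] q [-0.386  0.945  2.147  2.743  0.905 -1.547]
x [ 0.581 -0.001  0.814] y [-0.001 -1.     0.   ] z [ 0.814 -0.001 -0.581] F [-3.62 -0.61  3.95] T [-0.048  0.545 -0.079] op 0.0559
```

View pics/s1c.png

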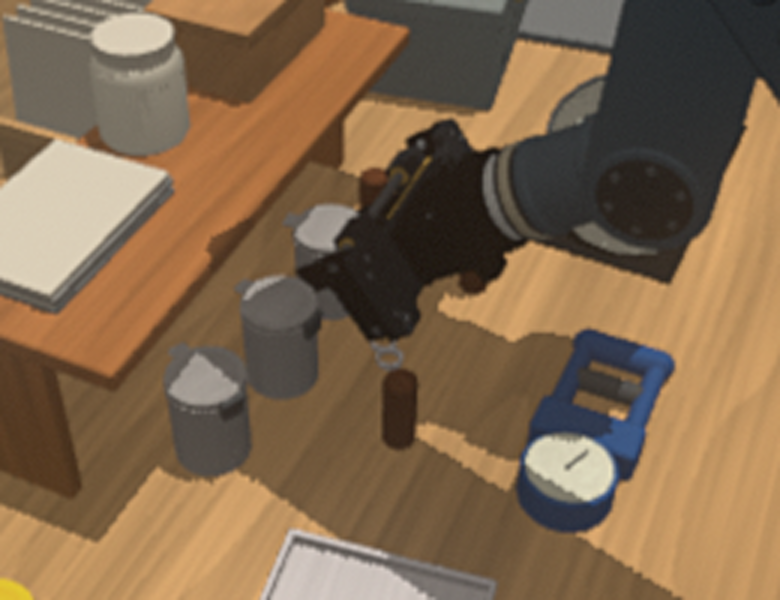

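Grasped, with the opening at 55.9 mm. The side view shows the gripper body clear of the dowels. I'll lift 15 mm and weigh it.

>>> step_arm:
  series:
    - [[0.0061,0,-0.0044,0,1],[0.0061,0,-0.0044,0,1],[0,0,0,0,1],[0,0,0,0,1],[0,0,0,0,1]]

```text
clock: 11.72
tool_pos: [0.6453, -0.0413, 0.0584]
tcp_rot: [2.792, -0.001, 1.438]
contact_force: [0.2, 0.9, -3.8]
opening: 0.0564
```

```bash
cat > weigh.py <<'E'
from h import *
from cell import manip
F=[];T=[]
for i in range(4):
    s=manip.sense(); F.append(s['contact_force']);T.append(s['wrist_torque']); d=snap('side',f'pics/tmp{i}.png')
s,m=st(); F.append(s['contact_force']);T.append(s['wrist_torque'])
print(np.mean(F,0).round(2),np.array(F)[:,2].round(2),np.mean(T,0).round(3))
E
python3 weigh.py
```

```text
t 11.93 tcp [ 0.6453 -0.0413  0.0585] q [-0.385  0.909  2.149  2.732  0.874 -1.53 ]
x [ 0.581 -0.     0.814] y [-0.001 -1.     0.   ] z [ 0.814 -0.001 -0.581] F [-0.   -0.55 -4.21] T [-0.075  1.114  0.051] op 0.056
[ 0.22 -0.03 -3.51] [-3.83 -2.64 -3.25 -3.61 -4.21] [-0.061  1.152  0.012]
```

The mean of five readings is Fz = -3.5 N, which puts pot C in the loaded range of 3.4 to 4.0 N. Next I'll check the carry and tip path to the dish.

Run:
```python
from kin import *
from h import st,plan
s,m=st(); q=s['joint_positions']; p0=s['tool_pos']
P=[p0,(.60,-.041,.060),(.59,-.041,.15),(.545,-.285,.15),(.545,-.285,.10)]
q=simpath(q,P,m,.05)
for psi in range(10,171,20):
    q2,e,r=ik(np.array((.545,-.285,.078)),m@R.from_euler('z',psi,degrees=True).as_matrix(),q); print(psi,q2.round(2),round(e,2),round(r,2),'up',(R.from_matrix(m@R.from_euler('z',psi,degrees=True).as_matrix()@m.T).as_matrix()[:,2]).round(2)); q=q2
plan(m,[(np.array(b)-a,0,n) for a,b,n in zip(P[:-1],P[1:],(2,3,6,1))],4)
```

```text
t 11.93 tcp [ 0.6453 -0.0413  0.0585] q [-0.385  0.909  2.149  2.732  0.874 -1.53 ]
x [ 0.581 -0.     0.814] y [-0.001 -1.     0.   ] z [ 0.814 -0.001 -0.581] F [-0.   -0.55 -4.21] T [-0.075  1.114  0.051] op 0.056
[ 0.6   -0.041  0.06 ] n 1 [-0.43  0.94  2.27  2.73  1.01 -1.6 ] maxdq/step 0.13 err 0.0 0.0 q5min 1.01
[ 0.59  -0.041  0.15 ] n 2 [-0.45  0.67  2.29  2.62  0.79 -1.46] maxdq/step 0.14 err 0.0 0.0 q5min 0.79
[ 0.545 -0.285  0.15 ] n 5 [-1.04  0.67  2.11  1.83  0.81 -1.14] maxdq/step 0.16 err 0.0 0.0 q5min 0.80
[ 0.545 -0.285  0.1  ] n 1 [-1.04  0.8   2.12  1.95  0.85 -1.32] maxdq/step 0.17 err 0.0 0.0 q5min 0.85
10 [-1.04  0.85  2.12  1.99  0.87 -1.21] 0.0 0.0 up [-0.01 -0.14  0.99]
30 [-1.04  0.85  2.12  1.99  0.87 -0.86] 0.0 0.0 up [-0.06 -0.41  0.91]
50 [-1.04  0.85  2.12  1.99  0.87 -0.51] 0.0 0.0 up [-0.17 -0.62  0.76]
70 [-1.04  0.85  2.12  1.99  0.87 -0.16] 0.0 0.0 up [-0.31 -0.76  0.56]
90 [-1.04  0.85  2.12  1.99  0.87  0.19] 0.0 0.0 up [-0.47 -0.81  0.34]
110 [-1.04  0.85  2.12  1.99  0.87  0.54] 0.0 0.0 up [-0.64 -0.76  0.11]
130 [-1.04  0.85  2.12  1.99  0.87  0.89] 0.0 0.0 up [-0.78 -0.62 -0.09]
150 [-1.04  0.85  2.12  1.99  0.87  1.24] 0.0 0.0 up [-0.88 -0.41 -0.24]
170 [-1.04  0.85  2.12  1.99  0.87  1.58] 0.0 0.0 up [-0.94 -0.14 -0.32]
[-0.0125, -0.0001, -0.0189, 0.0]
[-0.0125, -0.0001, -0.0189, 0.0]
[0.0225, 0.0, -0.0201, 0.0]
[0.0225, 0.0, -0.0201, 0.0]
[0.0225, 0.0, -0.0201, 0.0]
[-0.0043, 0.0407, -0.0061, 0.0]
[-0.0043, 0.0407, -0.0061, 0.0]
[-0.0043, 0.0407, -0.0061, 0.0]
[-0.0043, 0.0407, -0.0061, 0.0]
[-0.0043, 0.0407, -0.0061, 0.0]
[-0.0043, 0.0407, -0.0061, 0.0]
[-0.0407, 0.0, 0.029, 0.0]
```

>>> step_arm:
  series:
    - [[-0.0125,0,-0.019,0,1],[-0.0125,0,-0.019,0,1],[0.0225,0,-0.02,0,1],[0.0225,0,-0.02,0,1],[0.0225,0,-0.02,0,1],[-0.0043,0.0407,-0.006,0,1],[-0.0043,0.0407,-0.006,0,1],[-0.0043,0.0407,-0.006,0,1],[-0.0043,0.0407,-0.006,0,1],[-0.0043,0.0407,-0.006,0,1],[-0.0043,0.0407,-0.006,0,1],[0,0,0,0,1]]
  force: 30

```text
clock: 13.42
tool_pos: [0.5457, -0.2906, 0.1507]
tcp_rot: [2.785, -0.005, 1.439]
contact_force: [0.5, 0.2, -3.5]
opening: 0.0563
```

Run:
```python
from h import *
s,m=st()
snap('top','pics/t2.png'); snap('side','pics/s2.png')
im=np.hstack([cv2.resize(cv2.imread('pics/t2.png')[130:330,180:480],None,fx=1.3,fy=1.3),cv2.resize(cv2.imread('pics/s2.png')[60:260,180:480],None,fx=1.3,fy=1.3)])
cv2.imwrite('pics/ts2.png',im)
```

```text
t 13.43 tcp [ 0.5457 -0.2906  0.1507] q [-1.043  0.673  2.107  1.828  0.811 -1.142]
x [0.579 0.    0.816] y [-0.006 -1.     0.005] z [ 0.816 -0.007 -0.579] F [ 0.49  0.23 -3.55] T [-0.067  1.154 -0.012] op 0.0563
```

View pics/ts2.png

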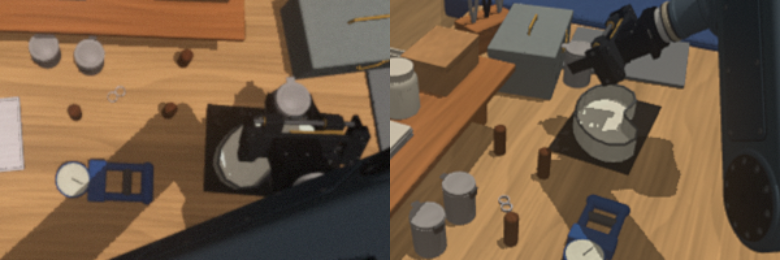

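Everything is in place: the pot is upright over the dish and the bystanders are undisturbed. Planning the tip: turn 90° while high, descend while turning to 120°, then on to 165°.

Run:
```python
from h import *
s,m=st()
plan(m,[((0,0,0),94.5,9),((-0.005,0.005,-.072),31.5,3),((0,0,0),42,4)],4)
```

```text
t 13.53 tcp [ 0.5454 -0.2854  0.1501] q [-1.039  0.672  2.112  1.828  0.812 -1.143]
x [ 0.58  -0.     0.814] y [-0.001 -1.     0.   ] z [ 0.814 -0.001 -0.58 ] F [ 0.03  0.7  -3.9 ] T [0.019 1.15  0.059] op 0.0562
[0.0, 0.0, 0.0, 10.5]
[0.0, 0.0, 0.0, 10.5]
[0.0, 0.0, 0.0, 10.5]
[0.0, 0.0, 0.0, 10.5]
[0.0, 0.0, 0.0, 10.5]
[0.0, 0.0, 0.0, 10.5]
[0.0, 0.0, 0.0, 10.5]
[0.0, 0.0, 0.0, 10.5]
[0.0, 0.0, 0.0, 10.5]
[-0.0001, 0.0206, 0.0126, 10.5]
[0.0037, 0.0202, 0.0126, 10.5]
[0.0073, 0.0192, 0.0126, 10.5]
[0.0, 0.0, 0.0, 10.5]
[0.0, 0.0, 0.0, 10.5]
[0.0, 0.0, 0.0, 10.5]
[0.0, 0.0, 0.0, 10.5]
```

>>> step_arm:
  series:
    - [[0,0,0,10.5,1],[0,0,0,10.5,1],[0,0,0,10.5,1],[0,0,0,10.5,1],[0,0,0,10.5,1],[0,0,0,10.5,1],[0,0,0,10.5,1],[0,0,0,10.5,1],[0,0,0,10.5,1],[0,0.0206,0.0126,10.5,1],[0.0037,0.0202,0.0126,10.5,1],[0.0073,0.0192,0.0126,10.5,1],[0,0,0,10.5,1],[0,0,0,10.5,1],[0,0,0,10.5,1],[0,0,0,10.5,1],[0,0,0,0,1],[0,0,0,0,1]]

```text
clock: 15.78
tool_pos: [0.5412, -0.2796, 0.0785]
tcp_rot: [-0.233, 2.179, -0.12]
contact_force: [0.3, -0.2, -1.6]
opening: 0.0557
```

Run:
```python
from h import *
s,m=st()
snap('top','pics/t3.png'); snap('side','pics/s3.png')
im=np.hstack([cv2.resize(cv2.imread('pics/t3.png')[170:320,300:490],None,fx=2,fy=2),cv2.resize(cv2.imread('pics/s3.png')[60:210,270:460],None,fx=2,fy=2)])
cv2.imwrite('pics/ts3.png',im)
st()
```

```text
t 15.78 tcp [ 0.5412 -0.2796  0.0785] q [-1.041  0.855  2.138  1.999  0.884  1.525]
x [-0.567 -0.211 -0.797] y [-0.123  0.977 -0.172] z [ 0.815  0.    -0.58 ] F [ 0.3  -0.16 -1.62] T [0.067 0.811 0.006] op 0.0557
t 15.88 tcp [ 0.5411 -0.2801  0.0784] q [-1.042  0.856  2.137  1.999  0.884  1.526]
x [-0.567 -0.21  -0.797] y [-0.121  0.978 -0.171] z [ 0.815 -0.    -0.58 ] F [ 0.04 -0.35 -2.01] T [0.066 0.773 0.04 ] op 0.0555
```

View pics/ts3.png

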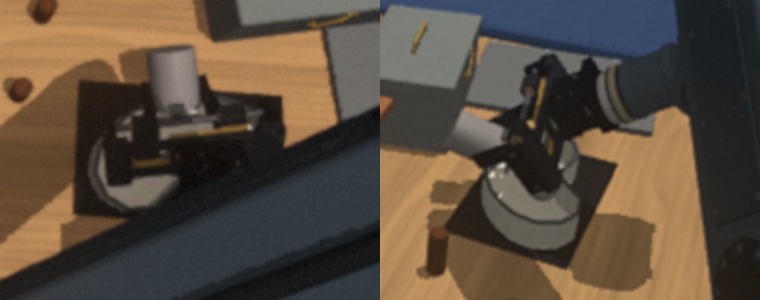

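The weight dropped from about 3.7 N to 1.8 N, so the ball is out. Now I'll raise, turn back and plan the carry to the tray.

Run:
```python
from kin import *
from h import st,plan
s,m=st(); q=s['joint_positions']; p=s['tool_pos'].copy()
segs=[((0,0,.08),-42,4),((.02,.06,0),-42,4),((.03,.13,0),-84,8)]
mm=m
for d,y,n in segs:
    for i in range(n):
        mm=mm@R.from_euler('z',y/n,degrees=True).as_matrix(); p=p+np.array(d)/n; q2,e,r=ik(p,mm,q); print(np.abs(q2-q).max().round(2),round(e,2),end=' ; '); q=q2
print(p,q.round(2)); 
q=simpath(q,[p,(.596,.04,.158),(.58,.17,.15),(.494,.335,.12),(.494,.335,.05)],mm,.045)
m2=plan(m,segs,4); print(m2.round(3))
```

```text
t 15.88 tcp [ 0.5411 -0.2801  0.0784] q [-1.042  0.856  2.137  1.999  0.884  1.526]
x [-0.567 -0.21  -0.797] y [-0.121  0.978 -0.171] z [ 0.815 -0.    -0.58 ] F [ 0.04 -0.35 -2.01] T [0.066 0.773 0.04 ] op 0.0555
0.12 0.0 ; 0.12 0.0 ; 0.11 0.0 ; 0.11 0.0 ; 0.21 0.0 ; 0.21 0.0 ; 0.21 0.0 ; 0.2 0.0 ; 0.21 0.0 ; 0.21 0.0 ; 0.21 0.0 ; 0.2 0.0 ; 0.2 0.0 ; 0.2 0.0 ; 0.2 0.0 ; 0.2 0.0 ; [ 0.59109057 -0.09007534  0.15843516] [-0.58  0.65  2.26  2.44  0.76 -1.38]
[0.596 0.04  0.158] n 3 [-0.21  0.65  2.27  2.89  0.73 -1.5 ] maxdq/step 0.15 err 0.0 0.0 q5min 0.73
[0.58 0.17 0.15] n 3 [ 0.17  0.67  2.21  3.36  0.7  -1.64] maxdq/step 0.16 err 0.0 0.0 q5min 0.70
[0.494 0.335 0.12 ] n 5 [ 0.67  0.75  2.11  3.98  0.74 -1.83] maxdq/step 0.13 err 0.0 0.0 q5min 0.72
[0.494 0.335 0.05 ] n 2 [ 0.67  0.92  2.1   3.87  0.86 -1.67] maxdq/step 0.09 err 0.0 0.0 q5min 0.80
[-0.0159, -0.0034, -0.0116, -10.5]
[-0.015, -0.0063, -0.0116, -10.5]
[-0.0136, -0.0089, -0.0116, -10.5]
[-0.0118, -0.0112, -0.0116, -10.5]
[-0.0139, 0.0064, 0.0041, -10.5]
[-0.0148, 0.0038, 0.0041, -10.5]
[-0.0152, 0.0011, 0.0041, -10.5]
[-0.0152, -0.0017, 0.0041, -10.5]
[-0.0159, -0.0039, 0.0031, -10.5]
[-0.015, -0.0067, 0.0031, -10.5]
[-0.0135, -0.0093, 0.0031, -10.5]
[-0.0115, -0.0116, 0.0031, -10.5]
[-0.0092, -0.0136, 0.0031, -10.5]
[-0.0066, -0.015, 0.0031, -10.5]
[-0.0038, -0.016, 0.0031, -10.5]
[-0.0008, -0.0164, 0.0031, -10.5]
[[ 0.58   0.001  0.815]
 [ 0.002 -1.    -0.   ]
 [ 0.815  0.002 -0.58 ]]
```

>>> step_arm:
  series:
    - [[-0.0159,-0.0034,-0.0116,-10.5,1],[-0.015,-0.0063,-0.0116,-10.5,1],[-0.0136,-0.0089,-0.0116,-10.5,1],[-0.0118,-0.0112,-0.0116,-10.5,1],[-0.0139,0.0064,0.0041,-10.5,1],[-0.0148,0.0038,0.0041,-10.5,1],[-0.0152,0.0011,0.0041,-10.5,1],[-0.0152,-0.0017,0.0041,-10.5,1],[-0.0159,-0.0039,0.0031,-10.5,1],[-0.015,-0.0067,0.0031,-10.5,1],[-0.0135,-0.0093,0.0031,-10.5,1],[-0.0115,-0.0116,0.0031,-10.5,1],[-0.0092,-0.0136,0.0031,-10.5,1],[-0.0066,-0.015,0.0031,-10.5,1],[-0.0038,-0.016,0.0031,-10.5,1],[-0.0008,-0.0164,0.0031,-10.5,1]]

```text
clock: 17.88
tool_pos: [0.5914, -0.09, 0.158]
tcp_rot: [2.789, 0.009, 1.438]
contact_force: [-0.3, 0.1, -1.8]
opening: 0.056
```

Run:
```python
from h import *
s,m=st()
snap('top','pics/t4.png'); snap('side','pics/s4.png')
im=np.hstack([cv2.resize(cv2.imread('pics/t4.png')[150:310,190:450],None,fx=1.5,fy=1.5),cv2.resize(cv2.imread('pics/s4.png')[100:260,190:450],None,fx=1.5,fy=1.5)])
cv2.imwrite('pics/ts4.png',im)
P0=[s['tool_pos'],np.array((.596,.04,.158)),np.array((.58,.17,.15)),np.array((.494,.335,.12)),np.array((.494,.335,.053))]
plan(m,[(b-a,0,n) for a,b,n in zip(P0[:-1],P0[1:],(3,3,5,3))],4)
```

```text
t 17.88 tcp [ 0.5914 -0.09    0.158 ] q [-0.575  0.649  2.256  2.445  0.76  -1.392]
x [0.58  0.007 0.815] y [ 0.004 -1.     0.006] z [ 0.815 -0.001 -0.58 ] F [-0.33  0.06 -1.82] T [-0.075  0.911 -0.03 ] op 0.056
[0.0012, -0.0433, 0.0012, 0.0]
[0.0012, -0.0433, 0.0012, 0.0]
[0.0012, -0.0433, 0.0012, 0.0]
[-0.005, -0.0434, -0.0028, 0.0]
[-0.005, -0.0434, -0.0028, 0.0]
[-0.005, -0.0434, -0.0028, 0.0]
[-0.0146, -0.0331, -0.0106, 0.0]
[-0.0146, -0.0331, -0.0106, 0.0]
[-0.0146, -0.0331, -0.0106, 0.0]
[-0.0146, -0.0331, -0.0106, 0.0]
[-0.0146, -0.0331, -0.0106, 0.0]
[-0.0182, -0.0001, 0.013, 0.0]
[-0.0182, -0.0001, 0.013, 0.0]
[-0.0182, -0.0001, 0.013, 0.0]
```

View pics/ts4.png

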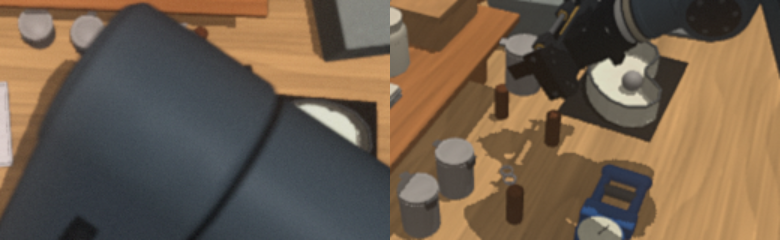

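The steel ball lies in the dish (side crop at (632,78)), and the pot is upright again. On to the tray.

>>> step_arm:
  series:
    - [[0.0012,-0.0433,0.0012,0,1],[0.0012,-0.0433,0.0012,0,1],[0.0012,-0.0433,0.0012,0,1],[-0.005,-0.0434,-0.0028,0,1],[-0.005,-0.0434,-0.0028,0,1],[-0.005,-0.0434,-0.0028,0,1],[-0.0146,-0.0331,-0.0106,0,1],[-0.0146,-0.0331,-0.0106,0,1],[-0.0146,-0.0331,-0.0106,0,1],[-0.0146,-0.0331,-0.0106,0,1],[-0.0146,-0.0331,-0.0106,0,1],[-0.0182,0,0.013,0,1],[-0.0182,0,0.013,0,1],[-0.0182,0,0.013,0,1],[0,0,0,0,1],[0,0,0,0,1]]

```text
clock: 19.98
tool_pos: [0.4963, 0.3345, 0.056]
tcp_rot: [2.791, -0.004, 1.44]
contact_force: [0.3, 0.4, -1.9]
opening: 0.0557
```

Run:
```python
from h import *
s,m=st()
snap('side','pics/s5.png'); snap('wrist','pics/w5.png')
im=np.hstack([cv2.resize(cv2.imread('pics/s5.png')[160:384,100:360],None,fx=1.5,fy=1.5),cv2.resize(cv2.imread('pics/w5.png')[100:324,130:390],None,fx=1.5,fy=1.5)])
cv2.imwrite('pics/ts5.png',im); st()
```

```text
t 19.98 tcp [0.4963 0.3345 0.056 ] q [ 0.665  0.907  2.103  3.875  0.852 -1.678]
x [ 0.579 -0.002  0.815] y [-0.002 -1.    -0.001] z [ 0.815 -0.002 -0.579] F [ 0.32  0.37 -1.89] T [-0.041  0.834 -0.014] op 0.0557
t 20.07 tcp [0.4963 0.3349 0.0566] q [ 0.665  0.906  2.103  3.875  0.852 -1.678]
x [ 0.579 -0.002  0.815] y [-0.002 -1.    -0.001] z [ 0.815 -0.001 -0.579] F [-0.23  0.67 -1.5 ] T [-0.079  0.823  0.049] op 0.056
```

View pics/ts5.png

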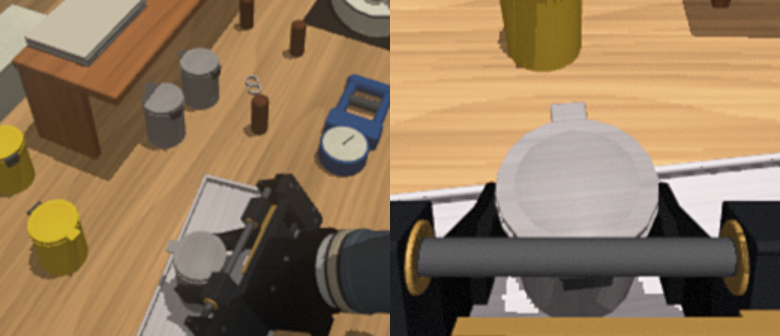

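The pot is upright about 8 mm above the tray floor. Lowering gently until it touches.

>>> step_arm:
  series:
    - [[-0.0045,0,0.0032,0,1],[-0.0016,0,0.0012,0,1],[-0.0008,0,0.0006,0,1],[0,0,0,0,1]]

```text
clock: 20.58
tool_pos: [0.4961, 0.335, 0.048]
tcp_rot: [2.79, -0.001, 1.443]
contact_force: [-3.2, 0.3, 4.6]
opening: 0.0553
```

Run:
```python
from h import *
st()
```

```text
t 20.57 tcp [0.4961 0.335  0.048 ] q [ 0.666  0.928  2.101  3.864  0.868 -1.662]
x [ 0.578 -0.     0.816] y [-0. -1.  0.] z [ 0.816 -0.    -0.578] F [-3.25  0.34  4.55] T [-0.021  0.208 -0.067] op 0.0553
```

Contact confirmed (Fz +4.6 N). Releasing and retreating along the tool axis.

>>> step_arm:
  series:
    - [[0,0,0,0,-0.5],[0,0,0,0,-0.5],[0,0,0,0,-0.5],[0,0,-0.03,0,-0.5],[0,0,-0.03,0,-0.5],[0,0,-0.03,0,-0.5]]

```text
clock: 21.32
tool_pos: [0.422, 0.3348, 0.0993]
tcp_rot: [2.792, -0.001, 1.438]
contact_force: [0.8, -0.0, -0.2]
opening: 0.0655
```

Run:
```python
from kin import *
from h import *
s,m=st()
snap('wrist','pics/w6.png'); snap('side','pics/s6.png')
im=np.hstack([cv2.resize(cv2.imread('pics/s6.png')[160:384,100:360],None,fx=1.5,fy=1.5),cv2.resize(cv2.imread('pics/w6.png')[100:324,130:390],None,fx=1.5,fy=1.5)])
cv2.imwrite('pics/ts6.png',im)
s,m=st(); P0=[s['tool_pos'],np.array((.50,.25,.13)),np.array((.576,.137,.105))]
simpath(s['joint_positions'],P0,m,.04)
plan(m,[(b-a,0,n) for a,b,n in zip(P0[:-1],P0[1:],(3,4))],4)
```

```text
t 21.32 tcp [0.422  0.3348 0.0993] q [ 0.795  0.811  2.209  4.009  0.869 -1.686]
x [ 0.581 -0.     0.814] y [-0.001 -1.     0.001] z [ 0.814 -0.001 -0.581] F [ 0.82 -0.04 -0.19] T [-0.047  0.643  0.017] op 0.0655
t 21.43 tcp [0.4205 0.335  0.1   ] q [ 0.797  0.809  2.211  4.008  0.869 -1.686]
x [0.581 0.002 0.814] y [ 0.002 -1.     0.001] z [ 0.814  0.001 -0.581] F [0.24 0.44 0.21] T [-0.092  0.611 -0.03 ] op 0.0653
[0.5  0.25 0.13] n 4 [ 0.46  0.73  2.26  3.66  0.82 -1.66] maxdq/step 0.09 err 0.0 0.0 q5min 0.82
[0.576 0.137 0.105] n 4 [ 0.08  0.81  2.27  3.22  0.88 -1.58] maxdq/step 0.12 err 0.0 0.0 q5min 0.85
[0.0235, 0.0284, 0.0157, 0.0]
[0.0235, 0.0284, 0.0157, 0.0]
[0.0235, 0.0284, 0.0157, 0.0]
[0.0059, 0.0283, 0.0191, 0.0]
[0.0059, 0.0283, 0.0191, 0.0]
[0.0059, 0.0283, 0.0191, 0.0]
[0.0059, 0.0283, 0.0191, 0.0]
```

View pics/ts6.png

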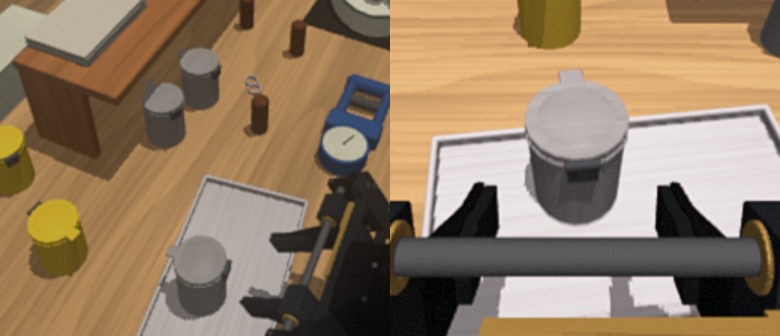

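Pot C stands upright on the tray, with its lid shut. Next is the pre-grasp in front of pot A.

Run:
```python
from h import *
s,m=st(); P0=[s['tool_pos'],np.array((.45,.27,.125)),np.array((.574,.137,.105))]
plan(m,[(b-a,0,n) for a,b,n in zip(P0[:-1],P0[1:],(2,5))],4)
```

```text
t 21.43 tcp [0.4205 0.335  0.1   ] q [ 0.797  0.809  2.211  4.008  0.869 -1.686]
x [0.581 0.002 0.814] y [ 0.002 -1.     0.001] z [ 0.814  0.001 -0.581] F [0.24 0.44 0.21] T [-0.092  0.611 -0.03 ] op 0.0653
[0.0187, 0.0325, 0.0047, 0.0]
[0.0187, 0.0325, 0.0047, 0.0]
[0.0111, 0.0266, 0.0225, 0.0]
[0.0111, 0.0266, 0.0225, 0.0]
[0.0111, 0.0266, 0.0225, 0.0]
[0.0111, 0.0266, 0.0225, 0.0]
[0.0111, 0.0266, 0.0225, 0.0]
```

>>> step_arm:
  series:
    - [[0.0187,0.0325,0.0047,0,-0.5],[0.0187,0.0325,0.0047,0,-0.5],[0.0111,0.0266,0.0225,0,-0.5],[0.0111,0.0266,0.0225,0,-0.5],[0.0111,0.0266,0.0225,0,-0.5],[0.0111,0.0266,0.0225,0,-0.5],[0.0111,0.0266,0.0225,0,-0.5],[0,0,0,0,-0.5],[0,0,0,0,-0.5]]

```text
clock: 22.55
tool_pos: [0.5756, 0.1365, 0.1036]
tcp_rot: [2.792, -0.001, 1.437]
contact_force: [-0.1, 0.7, -0.4]
opening: 0.0651
```

Run:
```python
from h import *
s,m=st(); usew(s); snap('wrist','pics/w7.png')
im=cv2.imread('pics/w7.png'); cv2.imwrite('pics/w7c.png',cv2.resize(im[130:270,140:400],None,fx=3,fy=3,interpolation=cv2.INTER_CUBIC))
print(proj('wrist',(.640,.137,.079)),proj('wrist',(.6276,.049,.079)))
```

```text
t 22.55 tcp [0.5756 0.1365 0.1036] q [ 0.078  0.811  2.269  3.225  0.889 -1.578]
x [ 0.581 -0.     0.814] y [-0.001 -1.     0.   ] z [ 0.814 -0.001 -0.581] F [-0.14  0.65 -0.4 ] T [-0.061  0.656 -0.017] op 0.0651
[253.67594823 181.49854667] [363.27340709 193.20240749]
```

View pics/w7c.png

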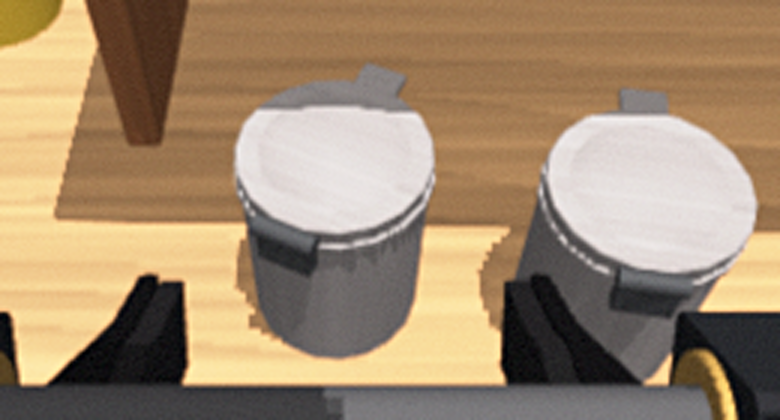

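Run:
```python
from h import *
s,m=st(); usew(s)
for n,u,v in [('A',335,160),('B',651,192),('Atab',380,82),('Ahinge',287,238),('Btab',643,102),('Bhinge',650,280)]: print(n,pt('wrist',140+u/3,130+v/3,.079 if len(n)==1 else .076).round(4))
```

```text
t 22.6 tcp [0.5751 0.1372 0.1037] q [ 0.079  0.811  2.269  3.225  0.889 -1.578]
x [0.581 0.    0.814] y [-0.    -1.     0.001] z [ 0.814 -0.    -0.581] F [ 0.4   0.45 -0.05] T [-0.049  0.672 -0.056] op 0.0653
A [0.6376 0.1394 0.079 ]
B [0.6265 0.0549 0.079 ]
Atab [0.6705 0.126  0.076 ]
Ahinge [0.6137 0.1519 0.076 ]
Btab [0.6623 0.0485 0.076 ]
Bhinge [0.6009 0.06   0.076 ]
```

Pot A is at (0.638,0.139), with its hinge turned about 24°, within the stated 30°. Grasping it.

>>> step_arm:
  series:
    - [[-0.0023,-0.002,0,0,-0.5],[0,0,0.033,0,-0.5],[0,0,0.033,0,-0.5],[0,0,0.032,0,-0.5],[0,0,0,0,-0.5],[0,0,0,0,1],[0,0,0,0,1],[0,0,0,0,1]]
  force: 30

```text
clock: 23.6
tool_pos: [0.6529, 0.1392, 0.0456]
tcp_rot: [2.793, 0.001, 1.437]
contact_force: [-2.2, 1.5, 0.2]
opening: 0.0552
```

Run:
```python
from h import *
st()
```

```text
t 23.6 tcp [0.6529 0.1392 0.0456] q [ 0.069  0.927  2.072  3.22   0.808 -1.585]
x [0.581 0.001 0.814] y [ 0.    -1.     0.001] z [ 0.814 -0.    -0.581] F [-2.22  1.53  0.19] T [0.018 0.774 0.087] op 0.0552
```

>>> step_arm:
  series:
    - [[0.0061,0,-0.0044,0,1],[0.0061,0,-0.0044,0,1],[0,0,0,0,1],[0,0,0,0,1],[0,0,0,0,1]]

```text
clock: 24.22
tool_pos: [0.654, 0.1388, 0.0603]
tcp_rot: [2.792, -0.001, 1.438]
contact_force: [0.1, -0.2, -0.8]
opening: 0.0552
```

```bash
python3 weigh.py
python3 - <<'E'
from h import *
crop('pics/tmp3.png',140,140,340,300,3.5,'pics/s8c.png')
E
```

```text
t 24.43 tcp [0.6539 0.1388 0.0602] q [ 0.069  0.893  2.074  3.222  0.777 -1.589]
x [0.581 0.    0.814] y [-0.001 -1.     0.001] z [ 0.814 -0.001 -0.581] F [ 0.64  0.25 -1.9 ] T [-0.005  0.877  0.008] op 0.0552
[ 0.09  0.15 -1.46] [-0.83 -1.45 -1.76 -1.34 -1.9 ] [-0.052  0.873  0.01 ]
```

View pics/s8c.png

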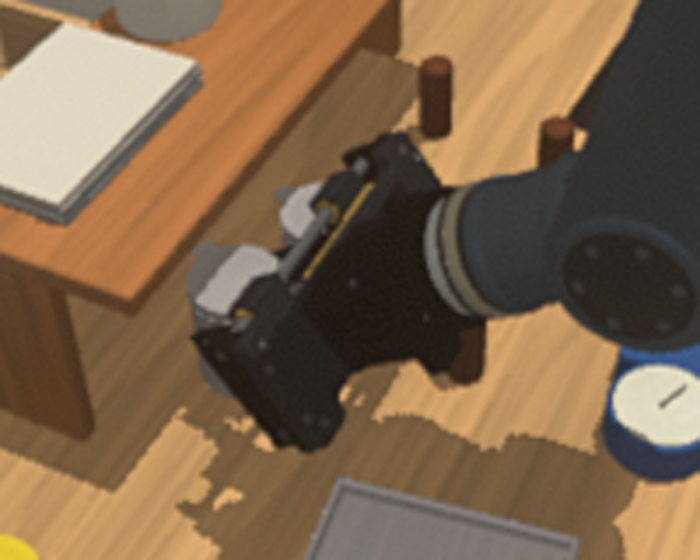

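Fz averages -1.46 N and the torque rise is about half of pot C's, so pot A is empty. I'll set it back exactly where it stood.

>>> step_arm:
  series:
    - [[-0.0055,0,0.004,0,1],[-0.0055,0,0.004,0,1],[-0.0012,0,0.0008,0,1],[0,0,0,0,1],[0,0,0,0,1]]

```text
clock: 25.05
tool_pos: [0.6542, 0.1388, 0.0456]
tcp_rot: [2.792, -0.001, 1.439]
contact_force: [-0.7, -0.2, 0.8]
opening: 0.0556
```

Run:
```python
from h import *
st()
```

```text
t 25.05 tcp [0.6542 0.1388 0.0456] q [ 0.068  0.928  2.07   3.22   0.808 -1.585]
x [ 0.58  -0.     0.815] y [-0.001 -1.     0.   ] z [ 0.815 -0.001 -0.58 ] F [-0.65 -0.21  0.78] T [-0.035  0.663 -0.046] op 0.0556
```

Set down, with the weight gone. Releasing, retreating, and moving over to pot B.

>>> step_arm:
  series:
    - [[0,0,0,0,-0.5],[0,0,0,0,-0.5],[0,0,0,0,-0.5],[0,0,-0.032,0,-0.5],[0,0,-0.032,0,-0.5],[0,0,-0.032,0,-0.5],[-0.002,0.044,-0.005,0,-0.5],[-0.002,0.044,-0.005,0,-0.5],[0,0,0,0,-0.5],[0,0,0,0,-0.5]]

```text
clock: 26.3
tool_pos: [0.5656, 0.0507, 0.1037]
tcp_rot: [2.792, -0.001, 1.439]
contact_force: [-0.3, -0.2, 0.9]
opening: 0.065
```

Run:
```python
from h import *
s,m=st(); usew(s); snap('wrist','pics/w9.png')
im=cv2.imread('pics/w9.png'); cv2.imwrite('pics/w9c.png',cv2.resize(im[130:270,120:380],None,fx=3,fy=3,interpolation=cv2.INTER_CUBIC))
```

```text
t 26.3 tcp [0.5656 0.0507 0.1037] q [-0.193  0.845  2.36   2.958  1.014 -1.586]
x [ 0.58  -0.     0.815] y [-0.001 -1.     0.001] z [ 0.815 -0.001 -0.58 ] F [-0.31 -0.2   0.91] T [-0.054  0.631 -0.006] op 0.065
```

View pics/w9c.png

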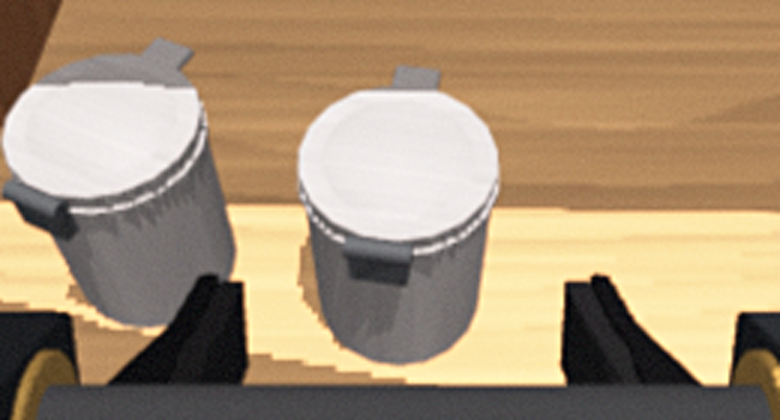

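Run:
```python
from h import *
s,m=st(); usew(s)
b=None
for n,u,v in [('B',398,166),('A',104,128)]: b=pt('wrist',120+u/3,130+v/3,.079); print(n,b.round(4)); 
B=pt('wrist',120+398/3,130+166/3,.079); t=np.array([B[0]+.0155,B[1],.045]); print((m.T@(t-s['tool_pos'])).round(4))
```

```text
t 26.35 tcp [0.5655 0.0517 0.1038] q [-0.192  0.845  2.36   2.958  1.014 -1.586]
x [0.58  0.001 0.815] y [ 0.001 -1.     0.001] z [ 0.815  0.    -0.58 ] F [-0.11  0.7  -0.44] T [-0.043  0.602 -0.003] op 0.0653
B [0.6261 0.0531 0.079 ]
A [0.64   0.1365 0.079 ]
[-0.0038 -0.0014  0.0961]
```

Pot B is at (0.626,0.053). Pot A still stands in its place. Grasping and lifting B.

>>> step_arm:
  series:
    - [[-0.0038,-0.0014,0,0,-0.5],[0,0,0.032,0,-0.5],[0,0,0.032,0,-0.5],[0,0,0.032,0,-0.5],[0,0,0,0,-0.5],[0,0,0,0,1],[0,0,0,0,1],[0,0,0,0,1],[0.0061,0,-0.0044,0,1],[0.0061,0,-0.0044,0,1],[0,0,0,0,1],[0,0,0,0,1],[0,0,0,0,1]]

```text
clock: 27.98
tool_pos: [0.6412, 0.0522, 0.0597]
tcp_rot: [2.792, -0.001, 1.438]
contact_force: [0.0, 0.5, -4.3]
opening: 0.0554
```

```bash
python3 weigh.py
python3 - <<'E'
from kin import *
from h import st,plan,crop
crop('pics/tmp3.png',140,120,360,300,3.4,'pics/s10c.png')
s,m=st(); q=s['joint_positions']; p0=s['tool_pos']
P=[p0,(.597,.053,.062),(.59,.05,.15),(.59,-.06,.155),(.545,-.285,.15)]
q=simpath(q,P,m,.05)
plan(m,[(np.array(b)-a,0,n) for a,b,n in zip(P[:-1],P[1:],(2,3,3,5))],4)
E
```

```text
t 28.18 tcp [0.6412 0.0522 0.0597] q [-0.151  0.907  2.156  2.982  0.874 -1.556]
x [ 0.581 -0.     0.814] y [-0.001 -1.     0.   ] z [ 0.814 -0.001 -0.581] F [ 0.03  0.12 -3.66] T [-0.04   1.186  0.015] op 0.0554
[ 0.38  0.1  -3.9 ] [-4.35 -4.06 -3.24 -4.17 -3.66] [-0.07   1.145 -0.017]
t 28.18 tcp [0.6412 0.0522 0.0597] q [-0.151  0.907  2.156  2.982  0.874 -1.556]
x [ 0.581 -0.     0.814] y [-0.001 -1.     0.   ] z [ 0.814 -0.001 -0.581] F [ 0.03  0.12 -3.66] T [-0.04   1.186  0.015] op 0.0554
[0.597 0.053 0.062] n 1 [-0.17  0.93  2.27  2.98  1.01 -1.58] maxdq/step 0.14 err 0.0 0.0 q5min 1.01
[0.59 0.05 0.15] n 2 [-0.18  0.67  2.28  2.93  0.77 -1.52] maxdq/step 0.13 err 0.0 0.0 q5min 0.77
[ 0.59  -0.06   0.155] n 3 [-0.5   0.66  2.28  2.55  0.77 -1.43] maxdq/step 0.13 err 0.0 0.0 q5min 0.77
[ 0.545 -0.285  0.15 ] n 5 [-1.04  0.67  2.11  1.83  0.81 -1.14] maxdq/step 0.15 err 0.0 0.0 q5min 0.79
[-0.0119, -0.0004, -0.0187, 0.0]
[-0.0119, -0.0004, -0.0187, 0.0]
[0.0225, 0.001, -0.0189, 0.0]
[0.0225, 0.001, -0.0189, 0.0]
[0.0225, 0.001, -0.0189, 0.0]
[0.0014, 0.0367, -0.0009, 0.0]
[0.0014, 0.0367, -0.0009, 0.0]
[0.0014, 0.0367, -0.0009, 0.0]
[-0.006, 0.045, -0.0067, 0.0]
[-0.006, 0.045, -0.0067, 0.0]
[-0.006, 0.045, -0.0067, 0.0]
[-0.006, 0.045, -0.0067, 0.0]
[-0.006, 0.045, -0.0067, 0.0]
```

View pics/s10c.png

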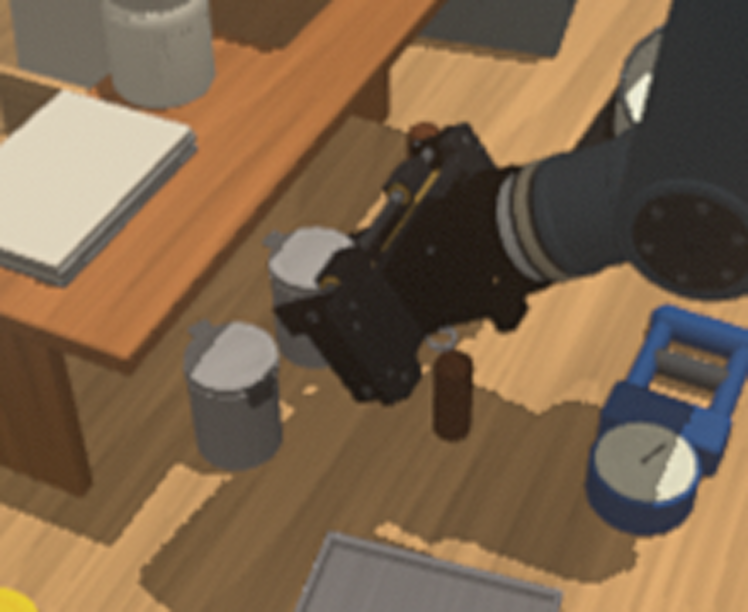

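Fz averages -3.9 N, so pot B is loaded. I'll carry it to the dish, raising it a little more while withdrawing to clear dowel_1.

>>> step_arm:
  series:
    - [[-0.0058,0,-0.0231,0,1],[-0.0058,0,-0.0231,0,1],[0.0184,0.001,-0.016,0,1],[0.0184,0.001,-0.016,0,1],[0.0184,0.001,-0.016,0,1],[0.0014,0.0367,-0.0009,0,1],[0.0014,0.0367,-0.0009,0,1],[0.0014,0.0367,-0.0009,0,1],[-0.006,0.045,-0.0067,0,1],[-0.006,0.045,-0.0067,0,1],[-0.006,0.045,-0.0067,0,1],[-0.006,0.045,-0.0067,0,1],[-0.006,0.045,-0.0067,0,1],[0,0,0,0,1],[0,0,0,0,1]]

```text
clock: 30.05
tool_pos: [0.5448, -0.2853, 0.1502]
tcp_rot: [-2.793, 0.0, -1.439]
contact_force: [0.2, 0.1, -3.6]
opening: 0.0551
```

Run:
```python
from h import *
s,m=st()
snap('top','pics/t11.png'); snap('side','pics/s11.png')
im=np.hstack([cv2.resize(cv2.imread('pics/t11.png')[130:330,180:480],None,fx=1.3,fy=1.3),cv2.resize(cv2.imread('pics/s11.png')[60:260,180:480],None,fx=1.3,fy=1.3)])
cv2.imwrite('pics/ts11.png',im)
print('ball1',pt('side',351.3,152,.025).round(3))
```

```text
t 30.05 tcp [ 0.5448 -0.2853  0.1502] q [-1.04   0.672  2.113  1.826  0.812 -1.143]
x [ 0.58  -0.     0.814] y [-0. -1. -0.] z [ 0.814 -0.    -0.58 ] F [ 0.21  0.14 -3.56] T [-0.064  1.111 -0.002] op 0.0551
ball1 [ 0.454 -0.305  0.025]
```

View pics/ts11.png

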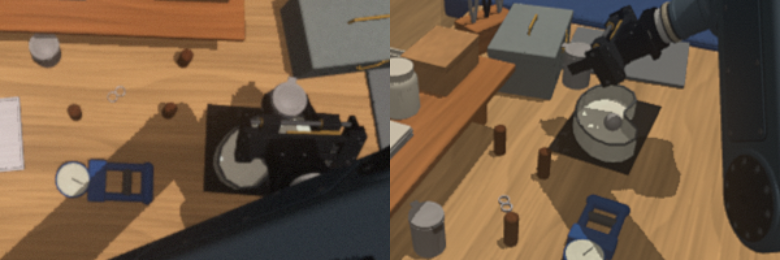

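Ball 1 rests at (0.455,-0.305) against the concave wall, and the dish has not moved. I'll tip pot B 35 mm further to +y so ball 2 doesn't land on it.

>>> step_arm:
  series:
    - [[0,-0.035,0,0,1],[0,0,0,10.5,1],[0,0,0,10.5,1],[0,0,0,10.5,1],[0,0,0,10.5,1],[0,0,0,10.5,1],[0,0,0,10.5,1],[0,0,0,10.5,1],[0,0,0,10.5,1],[0,0,0,10.5,1],[0,0.0206,0.0126,10.5,1],[0.0037,0.0202,0.0126,10.5,1],[0.0073,0.0192,0.0126,10.5,1],[0,0,0,10.5,1],[0,0,0,10.5,1],[0,0,0,10.5,1],[0,0,0,10.5,1],[0,0,0,0,1],[0,0,0,0,1]]

```text
clock: 32.52
tool_pos: [0.5408, -0.2451, 0.0787]
tcp_rot: [-0.233, 2.179, -0.12]
contact_force: [-0.4, 1.0, -2.0]
opening: 0.0555
```

Run:
```python
from h import *
s,m=st()
snap('top','pics/t12.png'); snap('side','pics/s12.png')
im=np.hstack([cv2.resize(cv2.imread('pics/t12.png')[170:320,300:490],None,fx=2,fy=2),cv2.resize(cv2.imread('pics/s12.png')[60:210,270:460],None,fx=2,fy=2)])
cv2.imwrite('pics/ts12.png',im)
s,m=st()
plan(m,[((0,0,.08),-42,4),((.02,.05,0),-42,4),((.03,.105,0),-84,8)],4)
```

```text
t 32.52 tcp [ 0.5408 -0.2451  0.0787] q [-0.994  0.866  2.198  2.098  0.912  1.44 ]
x [-0.566 -0.211 -0.797] y [-0.122  0.977 -0.172] z [ 0.815 -0.    -0.58 ] F [-0.37  0.97 -1.98] T [0.048 0.746 0.023] op 0.0555
t 32.62 tcp [ 0.5406 -0.2455  0.0785] q [-0.995  0.866  2.198  2.098  0.912  1.441]
x [-0.567 -0.21  -0.797] y [-0.121  0.978 -0.171] z [ 0.815 -0.001 -0.58 ] F [ 0.04  0.66 -1.62] T [0.036 0.784 0.026] op 0.0556
[-0.0159, -0.0034, -0.0116, -10.5]
[-0.015, -0.0063, -0.0116, -10.5]
[-0.0136, -0.0089, -0.0116, -10.5]
[-0.0118, -0.0112, -0.0116, -10.5]
[-0.0118, 0.005, 0.0041, -10.5]
[-0.0125, 0.0027, 0.0041, -10.5]
[-0.0128, 0.0004, 0.0041, -10.5]
[-0.0127, -0.0019, 0.0041, -10.5]
[-0.0128, -0.0036, 0.003, -10.5]
[-0.012, -0.0058, 0.003, -10.5]
[-0.0107, -0.0079, 0.003, -10.5]
[-0.0091, -0.0097, 0.003, -10.5]
[-0.0071, -0.0112, 0.003, -10.5]
[-0.005, -0.0123, 0.003, -10.5]
[-0.0026, -0.013, 0.003, -10.5]
[-0.0002, -0.0133, 0.003, -10.5]
```

View pics/ts12.png

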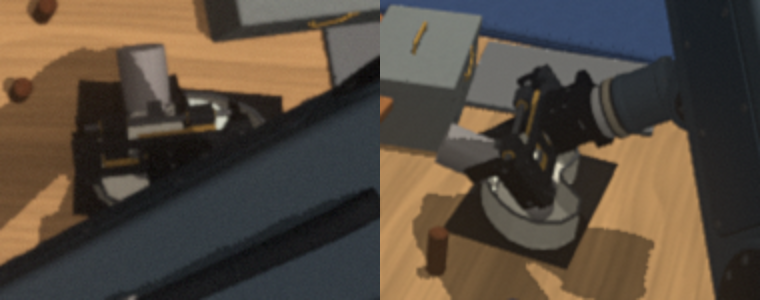

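The weight is down to 1.8 N, so ball 2 is out. Raising and turning back as before.

>>> step_arm:
  series:
    - [[-0.0159,-0.0034,-0.0116,-10.5,1],[-0.015,-0.0063,-0.0116,-10.5,1],[-0.0136,-0.0089,-0.0116,-10.5,1],[-0.0118,-0.0112,-0.0116,-10.5,1],[-0.0118,0.005,0.0041,-10.5,1],[-0.0125,0.0027,0.0041,-10.5,1],[-0.0128,0.0004,0.0041,-10.5,1],[-0.0127,-0.0019,0.0041,-10.5,1],[-0.0128,-0.0036,0.003,-10.5,1],[-0.012,-0.0058,0.003,-10.5,1],[-0.0107,-0.0079,0.003,-10.5,1],[-0.0091,-0.0097,0.003,-10.5,1],[-0.0071,-0.0112,0.003,-10.5,1],[-0.005,-0.0123,0.003,-10.5,1],[-0.0026,-0.013,0.003,-10.5,1],[0,-0.0133,0.003,-10.5,1]]

```text
clock: 34.62
tool_pos: [0.5903, -0.0906, 0.1587]
tcp_rot: [2.789, 0.009, 1.438]
contact_force: [0.2, -0.3, -1.8]
opening: 0.0554
```

Run:
```python
from kin import *
from h import *
s,m=st()
snap('side','pics/s13.png'); crop('pics/s13.png',190,90,450,270,3,'pics/s13c.png')
P0=[s['tool_pos'],np.array((.596,.04,.165)),np.array((.58,.15,.165)),np.array((.488,.235,.13)),np.array((.488,.235,.057))]
simpath(s['joint_positions'],P0,m,.045)
plan(m,[(b-a,0,n) for a,b,n in zip(P0[:-1],P0[1:],(3,3,3,3))],4)
```

```text
t 34.62 tcp [ 0.5903 -0.0906  0.1587] q [-0.579  0.647  2.258  2.441  0.761 -1.391]
x [0.58  0.007 0.814] y [ 0.004 -1.     0.006] z [ 0.814 -0.001 -0.58 ] F [ 0.23 -0.3  -1.84] T [-0.093  0.826  0.007] op 0.0554
[0.596 0.04  0.165] n 3 [-0.21  0.63  2.26  2.88  0.71 -1.5 ] maxdq/step 0.15 err 0.0 0.0 q5min 0.71
[0.58  0.15  0.165] n 3 [ 0.12  0.63  2.23  3.29  0.67 -1.63] maxdq/step 0.14 err 0.0 0.0 q5min 0.67
[0.488 0.235 0.13 ] n 3 [ 0.44  0.74  2.31  3.61  0.88 -1.62] maxdq/step 0.12 err 0.0 0.0 q5min 0.75
[0.488 0.235 0.057] n 2 [ 0.44  0.97  2.31  3.54  1.08 -1.51] maxdq/step 0.12 err 0.0 0.0 q5min 0.99
[0.0031, -0.0435, 0.0003, 0.0]
[0.0031, -0.0435, 0.0003, 0.0]
[0.0031, -0.0435, 0.0003, 0.0]
[-0.0028, -0.0367, -0.0044, 0.0]
[-0.0028, -0.0367, -0.0044, 0.0]
[-0.0028, -0.0367, -0.0044, 0.0]
[-0.0271, -0.0285, -0.0182, 0.0]
[-0.0271, -0.0285, -0.0182, 0.0]
[-0.0271, -0.0285, -0.0182, 0.0]
[-0.0198, -0.0002, 0.0141, 0.0]
[-0.0198, -0.0002, 0.0141, 0.0]
[-0.0198, -0.0002, 0.0141, 0.0]
```

View pics/s13c.png

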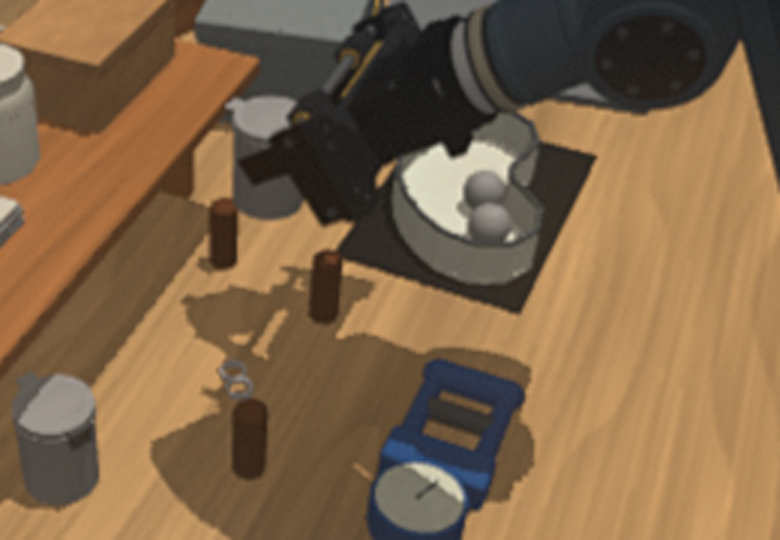

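Both balls are in the dish (crop (486,190) and (490,224)), and pot B is upright. Carrying it to the tray beside pot C.

>>> step_arm:
  series:
    - [[0.0031,-0.0435,0.0003,0,1],[0.0031,-0.0435,0.0003,0,1],[0.0031,-0.0435,0.0003,0,1],[-0.0028,-0.0367,-0.0044,0,1],[-0.0028,-0.0367,-0.0044,0,1],[-0.0028,-0.0367,-0.0044,0,1],[-0.0271,-0.0285,-0.0182,0,1],[-0.0271,-0.0285,-0.0182,0,1],[-0.0271,-0.0285,-0.0182,0,1],[-0.0198,0,0.0141,0,1],[-0.0198,0,0.0141,0,1],[-0.0198,0,0.0141,0,1],[0,0,0,0,1],[0,0,0,0,1]]

```text
clock: 36.42
tool_pos: [0.4897, 0.2346, 0.0595]
tcp_rot: [2.791, -0.002, 1.44]
contact_force: [0.3, 0.3, -1.5]
opening: 0.0554
```

Run:
```python
from h import *
s,m=st()
snap('side','pics/s14.png'); snap('wrist','pics/w14.png')
im=np.hstack([cv2.resize(cv2.imread('pics/s14.png')[160:384,100:360],None,fx=1.5,fy=1.5),cv2.resize(cv2.imread('pics/w14.png')[100:324,50:310],None,fx=1.5,fy=1.5)])
cv2.imwrite('pics/ts14.png',im)
```

```text
t 36.42 tcp [0.4897 0.2346 0.0595] q [ 0.437  0.964  2.312  3.546  1.075 -1.506]
x [ 0.579 -0.001  0.815] y [-0.001 -1.    -0.   ] z [ 0.815 -0.001 -0.579] F [ 0.32  0.33 -1.46] T [-0.037  0.866  0.022] op 0.0554
```

View pics/ts14.png

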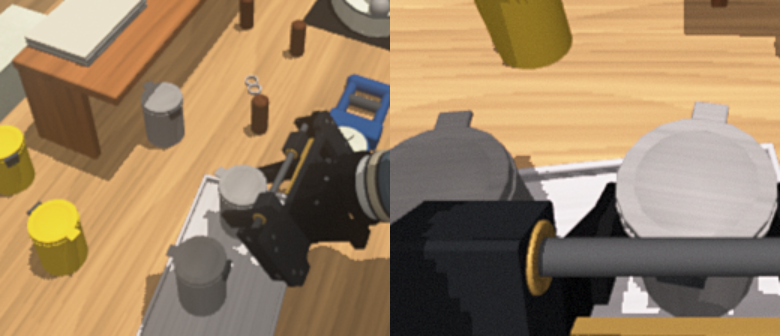

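>>> step_arm:
  series:
    - [[-0.0061,0,0.0043,0,1],[-0.0016,0,0.0012,0,1],[-0.0008,0,0.0006,0,1],[0,0,0,0,1]]

```text
clock: 37.02
tool_pos: [0.4898, 0.2348, 0.0491]
tcp_rot: [2.791, -0.001, 1.442]
contact_force: [-1.0, -0.1, 3.1]
opening: 0.0553
```

Run:
```python
from h import *
st()
```

```text
t 37.02 tcp [0.4898 0.2348 0.0491] q [ 0.437  0.996  2.308  3.54   1.102 -1.494]
x [ 0.579 -0.     0.816] y [-0.001 -1.     0.   ] z [ 0.816 -0.001 -0.579] F [-0.98 -0.13  3.13] T [-0.029  0.336 -0.042] op 0.0553
```

Run:
```python
from kin import *
from h import st
s,m=st(); p=s['tool_pos']; z=m[:,2]
q=simpath(s['joint_positions'],[p,p-.06*z,p-.09*z,p-.09*z+[0,0,.1]],m,.03)
simpath(s['joint_positions'],[p,p-.05*z,p-.05*z+np.array([0,.0,.12]),p-.05*z+np.array([.05,.0,.2])],m,.03)
```

```text
t 37.02 tcp [0.4898 0.2348 0.0491] q [ 0.437  0.996  2.308  3.54   1.102 -1.494]
x [ 0.579 -0.     0.816] y [-0.001 -1.     0.   ] z [ 0.816 -0.001 -0.579] F [-0.98 -0.13  3.13] T [-0.029  0.336 -0.042] op 0.0553
[0.44081605 0.23487925 0.08384488] n 2 [ 0.51  0.94  2.41  3.6   1.14 -1.46] maxdq/step 0.05 err 0.0 0.0 q5min 1.12
[0.41634676 0.23490363 0.10120153] n 1 [ 0.57  0.9   2.44  3.66  1.12 -1.46] maxdq/step 0.06 err 1.6 0.6 q5min 1.12
[0.41634676 0.23490363 0.20120153] n 4 [ 0.56  0.52  2.4   3.81  0.77 -1.74] maxdq/step 0.10 err 1.1 0.4 q5min 0.77
[0.44897248 0.23487113 0.07805934] n 2 [ 0.5   0.95  2.39  3.59  1.13 -1.46] maxdq/step 0.04 err 0.0 0.0 q5min 1.12
[0.44897248 0.23487113 0.19805934] n 4 [ 0.5   0.53  2.35  3.77  0.73 -1.76] maxdq/step 0.11 err 0.0 0.0 q5min 0.73
[0.49897248 0.23487113 0.27805934] n 4 [ 0.42  0.3   2.18  4.1   0.42 -2.23] maxdq/step 0.14 err 0.0 0.0 q5min 0.42
```

>>> step_arm:
  series:
    - [[0,0,0,0,-0.5],[0,0,0,0,-0.5],[0,0,0,0,-0.5],[0,0,-0.03,0,-0.5],[0,0,-0.03,0,-0.5],[0.0326,0,-0.0232,0,-0.5],[0.0326,0,-0.0232,0,-0.5],[0.0326,0,-0.0232,0,-0.5],[0,0,0,0,-0.5],[0,0,0,0,-0.5]]

```text
clock: 38.28
tool_pos: [0.4405, 0.2349, 0.203]
tcp_rot: [2.792, -0.001, 1.439]
contact_force: [0.2, -0.3, -0.3]
opening: 0.0652
```

Run:
```python
from h import *
s,m=st()
for n in ('side','top','wrist'): snap(n,f'pics/f_{n}.png')
im=np.vstack([cv2.resize(cv2.imread('pics/f_side.png'),(700,525))]); cv2.imwrite('pics/f1.png',im)
a=cv2.imread('pics/top0.png')[130:300,80:460];b=cv2.imread('pics/f_top.png')[130:300,80:460]; cv2.imwrite('pics/f2.png',cv2.resize(np.vstack([a,b]),None,fx=1.7,fy=1.7))
```

```text
t 38.27 tcp [0.4405 0.2349 0.203 ] q [ 0.512  0.507  2.359  3.793  0.72  -1.776]
x [ 0.58  -0.     0.814] y [-0.001 -1.     0.   ] z [ 0.814 -0.001 -0.58 ] F [ 0.2 -0.3 -0.3] T [-0.071  0.618 -0.052] op 0.0652
```

View pics/f1.png

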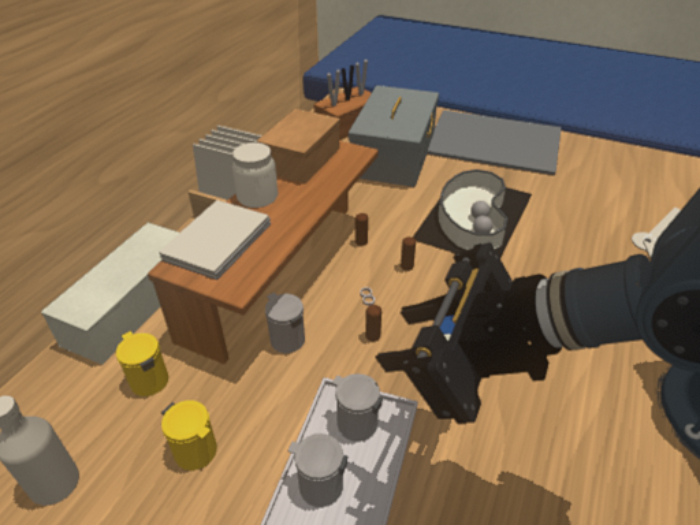

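View pics/f2.png

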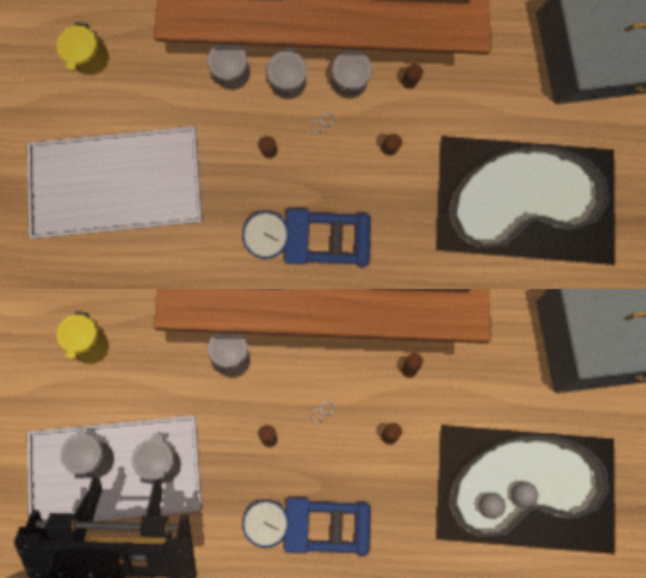

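View pics/f_wrist.png

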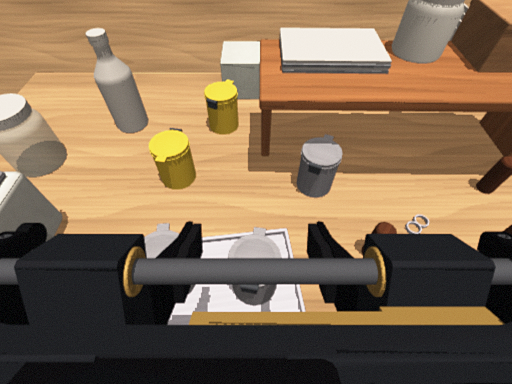

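The final views show both balls in the dish and pots B and C upright on the tray. Pot A is upright at its original spot, and the bystanders match the first picture. The gripper touches nothing, so I'm handing in.

Run:
```python
from cell import hand_in
print(hand_in())
```

```text
the job is handed in; nothing more can be done
None
```

The job is done and was handed in at about 38.4 s: both steel balls are in the kidney dish and both emptied pots stand upright on the steel tray. The hand-in gives no verdict.

- **Getting the tilt:** moves allow only yaw about the tool axis, so I pushed the arm to its reach limit high above the counter. The tool tilted and stayed at about 55°. That let it reach under the board, and turning 168° about the tool axis tipped a pot past level.
- **Which pots were loaded:** in their starting places, the right-hand pot nearest dowel_3 pulled 3.5 N and the middle pot 3.9 N, both loaded. The left-hand pot pulled 1.5 N, so it is the empty one.
- **Order:** I tipped the right-hand pot into the dish and stood it on the tray. Then I lifted the left-hand pot, found it empty and set it back where it stood. Last, I tipped the middle pot and stood it on the tray.
- **Last checks:** the final top and side pictures show both balls in the dish, both emptied pots upright with lids shut, and the empty pot upright in its place. The dish, dowels, ring splint and dynamometer look the same as in the first picture, and the gripper was clear of everything with almost no force on it.

**Possible concern:** while I built up the tilt, joint 3 sat at its lower limit and read 0.218 against the stated 0.22. I took that as reading noise or rounding, but I could not confirm it.

Early estimates of the pots' y positions differed between cameras by up to about 7 mm. Close wrist views settled this before each grasp.

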